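Stow a packed cutter tube heavy end down

TASK

The closed tool tube on the bench holds a heavy cutter in one end, and both ends look the same. Lift it by the round collar at its middle so that it tips and shows its heavy end, then lay it gently in the empty middle stall of the sloping stand, heavy end down by the stop at the low end, and let go. Leave the brush, the white carton and the clear tub where they are.

Things in the scene. Friction and masses are not known exactly. Their poses are not given: they have to be found in the camera images.
- tube_mid (a point): Centre of the tool tube: the middle of its ball-shaped collar, 44 mm in diameter, on the tube's axis and 22.5 mm above the bench as it lies. x runs along the tube, z up as it lies. Gripped across the collar and lifted, the tube turns freely between the fingers and its heavy end sinks by 30 to 70 degrees, until the tube's upper half meets the gripper. The axes do not tell which end is heavy.
- stall_seat (a point): Where the tube's centre lies when fully home in the empty middle stall. x points up the slope (25 degrees above level), y across, z square to the floor. About 94 mm above the bench, beyond the stall's open upper end: the floor is 18 mm below it along z and runs from 27 to 112 mm down the slope from it, ending at a stop 18 mm high. Trough 56 mm wide inside, walls 8 mm thick, 26 mm high.
- brush: yellow and blue bench brush lying on its bristles, head 170 mm (along its y) by 50 mm, 40 mm high, handle out of its side to 120 mm along its own x, 50 mm high; origin under the middle of the head; loose, to be left alone
- carton: white carton, 110 by 200 by 75 mm high, origin under its centre; loose, to be left alone
- tub: clear plastic tub, 120 by 200 by 60 mm high, origin under its centre; loose, to be left alone
- vise: grey drill-press vise, 170 mm (along its x) by 100 mm, 68 mm high, screw and cross handle out to 128 mm along its own -x; origin under its centre; bolted to the bench, on the other side of the tube from the stand
- tube: The tool tube: grey, 224 mm long, 36 mm thick, with square black end caps (45 mm wide, 18 mm long) lying flat on the bench; origin on the underside below its centre. The ball-shaped collar spans 13 mm either side of the centre. 0.55 to 0.9 kg; centre of mass about 48 mm from the centre towards one end, which cannot be seen.
- rack: Sloping white board stand fixed to the bench, 166 mm wide, base 130 mm deep, 90 mm high; origin under its base's centre, x towards its high end (away from the robot). The middle stall holds just the lower part of the tube: light end down, it tips out over the upper edge. The side stalls hold short fixed tubes up to 27 mm thick that end 30 mm or more down the slope from the seat point.
Mind the look-alikes: they are no part of the job. What is shaped like the rack but red is not meant.

How it is judged:
By the outcome, as a careful person would: the job done as asked, in the order asked, and still so for the second after the job is handed in, with the robot touching nothing.
It also fails if it takes over 48 s, if anything falls off the work surface, if the arm or the gripper's body presses on something with over 40 N, if the wrist force passes 120 N, or if a joint passes its speed limit or range.

ROBOT

A 6-joint arm with a two-finger parallel gripper is mounted at the origin on the work surface. World frame = base frame: x ahead of the robot, y to its left, z up, the work surface at z = 0. Lengths are in m, angles in rad, forces in N, time in s.
With the tool pointing down it reaches from about 0.35 to 0.775 m from the base axis. Payload 5.5 kg.
Tool frame: the origin (TCP) lies between the finger pads; the fingertips stand 19 mm ahead of it and the grasp point (between the pads) is the TCP (env.tcp_to_tips is the distance from the TCP to the fingertips, in m); z points along the fingers, y is the direction in which the jaws open and shut (so a half turn about z gives the same grasp; the last joint's range is limited). The gripper opens to 85 mm and grips with 20 to 120 N. Pads are 22 mm wide; open, the fingers measure 114 mm over their backs; the gripper's body (76 mm by 85 mm) begins 54 mm behind the grasp point. The pads swing forward as they close: fully open they stand 13 mm farther back than shut.
Start: joints at [-1.253, 0.313, 0.046, 1.304, 0, 1.431], TCP at [0.254, -0.516, 0.25] pointing down, gripper open.
Joint ranges: [-2.76, 2.76], [-0.86, 1.69], [-1.03, 1.26], [-2.2, 2.34], [-1.47, 1.5], [-3.14, 3.14]. Speed limits (rad/s): [2.57, 2.57, 3.14, 3.14, 3.14, 3.14].

INTERFACE

Orientations are given as a unit quaternion [w, x, y, z].
In Python, from workcell import env, eyes, job gives the robot as it stands. The module is installed in compiled form; this text tells all that it offers.
- The arm moves only by the tool move_arm, never from a script. Its argument "commands" is a list of rows, each a list of 3 entries, a list of its own where there are three numbers: the shift along the world's x, y, z as a fraction of full scale, then the turn, a rotation vector about the world's x, y, z as a fraction of full scale, then the gripper command: -1 is shut, 1 is fully open, values between are in proportion. In form: [[[x, y, z], [wx, wy, wz], gripper], ...]. A call has 1 to 5 rows; each row shifts and turns the commanded pose from where the row before left it; what a row does not reach is not made up. Full scale, the value 1, is 0.04 m for a shift and 8 degrees for a turn. A row lasts 1/10 s, in which the tool goes at most 50 mm and 8.59 degrees, less where a joint would pass 70% of its speed; a pose out of reach is approached as far as the arm can. A call with a number of a shift or a turn outside -1 to 1 is refused whole. A call with a gripper value outside its range is refused whole. The fingers move at their own pace and stop on an object; "newtons" is the grip in N (left out, the last holds). Time passes only in rows, so rows that do not move let the fingers close. It gives the time, the measured TCP pose, the force and the opening at its end, in the units of the state.
- env.get_state(): the state, without advancing time (a new reading comes with each control period).
- eyes.read_camera(name): name is "scene" or "side" or "wrist"; returns a dict with "frame" (480x640x3 uint8, red, green, blue), "mtx" (3x3 intrinsics, pixels), "camera_from_world" (4x4, takes a point from world to camera coordinates); the wrist camera has in their place "mount" (4x4, takes a point from camera to tool coordinates, whose origin is the TCP and whose axes are the flange's). Camera axes: x right, y down, z forward; pixel columns grow to the right and rows downward; lengths in m; the calibration is good to about 2 mm. A picture is of the moment at which its call begins: read the wrist's pose just before it. There is no depth.
- job.hand_in(): hands the job in, once; it reports no verdict.
The state is a dict: "clock": time; "joint_pos": joint angles; "qvel": joint speeds; "tau": joint torques, N m; "tcp_pos": TCP position; "orientation": TCP orientation; "wrist_force": force on the tool from outside, world axes, zero at the start; "ft_torque": the same for the moment, N m; "finger_gap": finger opening in m.
Only numpy, scipy, OpenCV 4.12 (cv2) and the standard library are available. Lean on these libraries where they do the work, as an engineer would, in place of code of your own. Each camera call takes 0.05 s, during which the arm holds its last target.

## Working session

There is one attempt and no reset: what is moved stays moved. The work goes in short steps, Python scripts to look and compute and a tool call to move; the robot and the scene stay as the last step left them, time stands still between calls to the robot, and variables do not carry over. Pictures are saved under pics/ and viewed, and the job is handed in when it is done.

Besides the shell and the picture viewer there is one more tool, called after "Request:" in YAML: its name, and indented under it one key for each argument. move_arm: Moves the arm, as the interface text tells. Its arguments: {"type":"object","properties":{"commands":{"type":"array","items":{"type":"array"}},"newtons":{"type":"number"}},"required":["commands"]}

```bash
mkdir -p pics; ls; python3 - <<'E'
from workcell import env, eyes, job
import cv2
s=env.get_state()
print(s)
for n in ["scene","side","wrist"]:
    d=eyes.read_camera(n)
    cv2.imwrite(f"pics/{n}0.png",d["frame"][:,:,::-1])
    print(n,d["mtx"].tolist(), (d.get("camera_from_world") if "camera_from_world" in d else d["mount"]).round(4).tolist())
E
```

```text
pics
{'clock': 0.0, 'joint_pos': array([-1.25262281e+00,  3.14003648e-01,  4.49641643e-02,  1.30358486e+00,
       -3.41837960e-06,  1.43122400e+00]), 'qvel': array([ 0.00154354, -0.00117619,  0.00198933,  0.00033312, -0.00151948,
        0.00126965]), 'tau': array([ 1.13152277e-03, -4.80627608e+01,  2.98532850e+01,  1.93736394e-02,
        7.16635464e-05,  5.14498311e-06]), 'tcp_pos': array([ 0.25396204, -0.51534401,  0.24940093]), 'orientation': array([-9.10216436e-04,  9.73922317e-01,  2.26879891e-01, -8.32156541e-05]), 'wrist_force': array([-0.01012513,  0.30709778, -0.04271619]), 'ft_torque': array([0.0031773 , 0.051875  , 0.00156868]), 'finger_gap': 0.0851797409773917}
scene [[571.642150281762, 0.0, 321.6631290215907], [0.0, 571.642150281762, 244.5238163322237], [0.0, 0.0, 1.0]] [[-0.8748, 0.4844, 0.0068, 0.3751], [0.4049, 0.7388, -0.5387, -0.2678], [-0.266, -0.4685, -0.8425, 1.7669], [0.0, 0.0, 0.0, 1.0]]
side [[604.062115607752, 0.0, 320.77435027400145], [0.0, 604.062115607752, 241.2949152603437], [0.0, 0.0, 1.0]] [[-0.9922, -0.125, -0.0037, 0.5359], [-0.0626, 0.5222, -0.8505, 0.0612], [0.1082, -0.8436, -0.5259, 1.65], [0.0, 0.0, 0.0, 1.0]]
wrist [[341.4284126013693, 0.0, 318.97596531718256], [0.0, 341.4284126013693, 239.26225309141992], [0.0, 0.0, 1.0]] [[-0.0003, -0.9456, -0.3253, 0.0832], [1.0, -0.0003, 0.0001, -0.0001], [-0.0002, -0.3253, 0.9456, -0.1238], [0.0, 0.0, 0.0, 1.0]]
```

View pics/scene0.png

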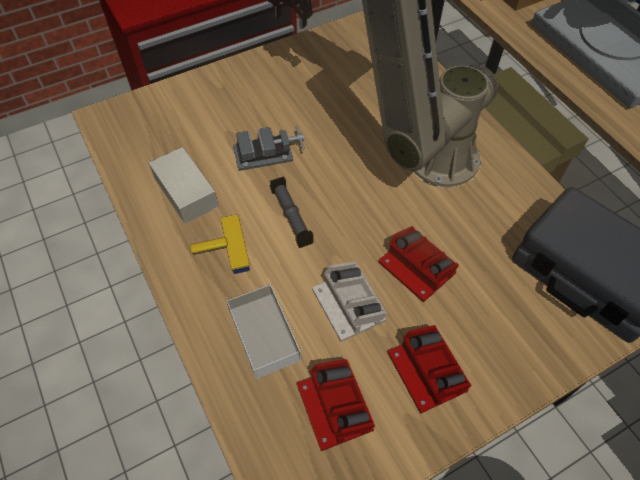

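View pics/side0.png

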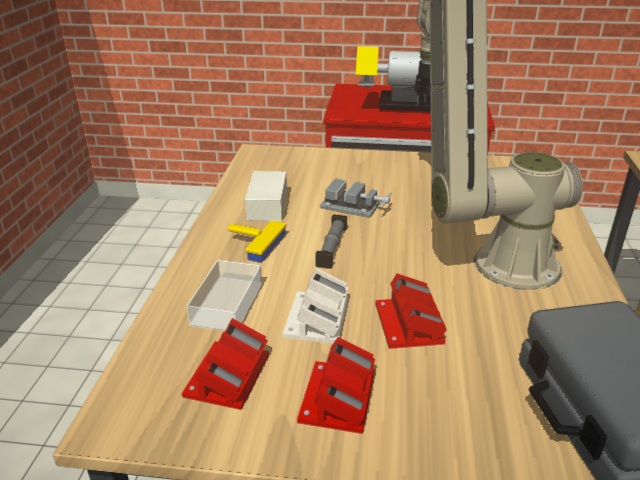

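View pics/wrist0.png

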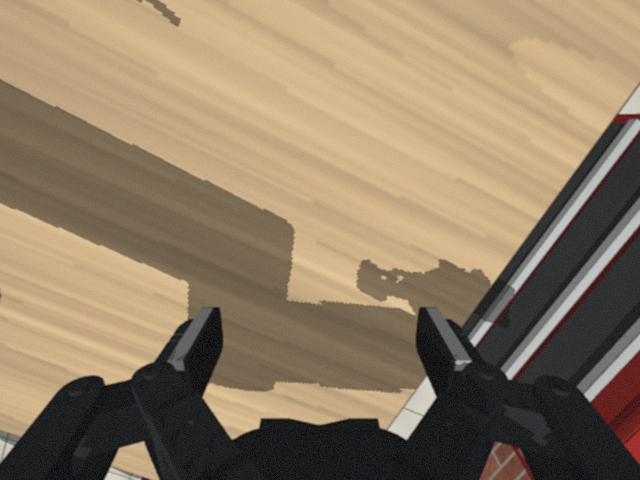

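The scene view shows:
- Tube at about (291,212), with end caps at (278,184) and (304,239).
- White rack at about (350,300).
- Red racks (look-alikes) at (420,262), (335,402) and (428,367).
- Carton at (183,183), tub at (263,330), brush at (232,243) and vise at (265,147).

The side view shows the same layout. I'll crop closer.

```bash
cat > h.py <<'E'
import numpy as np, cv2
from workcell import env, eyes, job
from scipy.spatial.transform import Rotation as R
def cam(n):
    s=env.get_state(); d=eyes.read_camera(n)
    K=d["mtx"]
    if "camera_from_world" in d: T=d["camera_from_world"]
    else:
        q=s["orientation"]; W=np.eye(4); W[:3,:3]=R.from_quat([q[1],q[2],q[3],q[0]]).as_matrix(); W[:3,3]=s["tcp_pos"]
        T=np.linalg.inv(W@d["mount"])
    return d["frame"],K,T
def plane(K,T,uv,z):
    r=T[:3,:3].T@np.linalg.solve(K,[uv[0],uv[1],1.]); c=-T[:3,:3].T@T[:3,3]
    return c+r*(z-c[2])/r[2]
def proj(K,T,P):
    p=(T[:3,:3]@np.atleast_2d(P).T).T+T[:3,3]; q=(K@p.T).T; return q[:,:2]/q[:,2:]
def tri(obs):
    A=[]
    for K,T,uv in obs:
        M=K@T[:3]; A+= [uv[0]*M[2]-M[0],uv[1]*M[2]-M[1]]
    v=np.linalg.svd(np.array(A))[2][-1]; return v[:3]/v[3]
def crop(f,x0,y0,w,h,k,name):
    c=cv2.resize(np.ascontiguousarray(f[y0:y0+h,x0:x0+w,::-1]),None,fx=k,fy=k,interpolation=cv2.INTER_CUBIC)
    cv2.imwrite("pics/"+name,c)
E
python3 - <<'E'
from h import *
import pickle
o={}
for n in ["scene","side"]: o[n]=cam(n)
pickle.dump(o,open("v0.pkl","wb"))
crop(o["scene"][0],230,160,160,190,3.1,"c_scene.png" ) if 0 else crop(o["scene"][0],250,165,160,180,3.3,"c_scene.png")
crop(o["side"][0],270,200,100,150,4,"c_side.png")
E
```

```text
(no output)
```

View pics/c_scene.png

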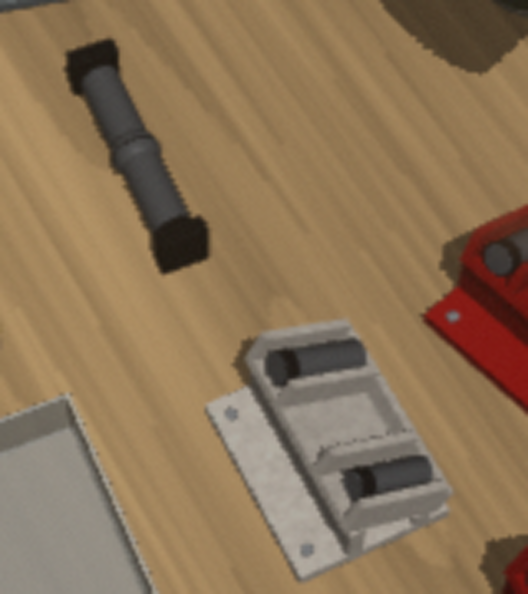

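View pics/c_side.png

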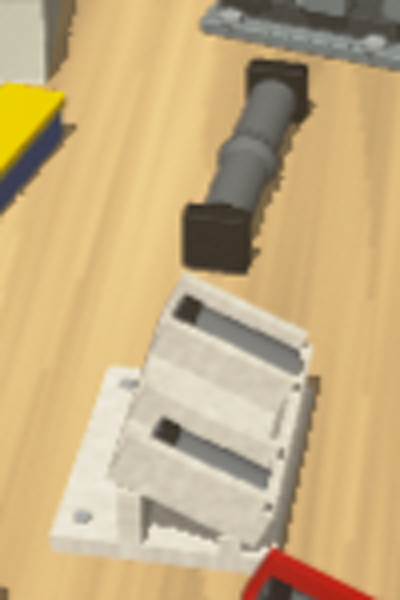

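```bash
python3 - <<'E'
from h import *
import pickle
o=pickle.load(open("v0.pkl","rb"))
S=lambda x,y:(250+(x+.5)/3.3-.5,165+(y+.5)/3.3-.5)
D=lambda x,y:(270+(x+.5)/4-.5,200+(y+.5)/4-.5)
a=o["scene"][1:];b=o["side"][1:]
def pr(n,s,d):
    P=tri([(*a,S(*s)),(*b,D(*d))]); 
    e=[proj(*a,P)[0]-S(*s),proj(*b,P)[0]-D(*d)]
    print(n,P.round(4),np.round(e,1).tolist())
pr("collar",(136,153),(247,162))
print(plane(*a,S(136,153),.0225),plane(*b,D(247,162),.0225))
pr("nearcap top l",(152,238),(190,205)); pr("nearcap top r",(205,218),(250,210))
pr("farcap tl",(68,58),(250,62)); pr("far cap tr",(113,40),(307,68))
pr("plate L-top",(207,405),(110,370)); pr("plate L-bot",(303,578),(52,545))
pr("bolt1",(231,413),(129,383)); pr("bolt2",(307,549),(82,516))
pr("upper-left corner of board",(262,352),(182,280))
pr("low-top corner",(349,322),(312,345))
pr("low-bottom",(449,493),(262,540))
for c in ["scene","side"]:
    K,T=o[c][1:]
    print(c,-T[:3,:3].T@T[:3,3])
E
```

```text
collar [ 0.5125 -0.0316  0.0196] [[-0.3, 0.4], [0.4, -0.3]]
[ 0.51209413 -0.0307165   0.0225    ] [ 0.51293225 -0.02539082  0.0225    ]
nearcap top l [0.5435 0.0621 0.0385] [[0.3, -0.6], [-0.5, 0.3]]
nearcap top r [0.4998 0.0712 0.0451] [[-0.1, 0.2], [0.2, -0.1]]
farcap tl [ 0.523  -0.1388  0.0403] [[-0.1, 0.1], [0.1, -0.1]]
far cap tr [ 0.4796 -0.1383  0.039 ] [[-0.3, 0.4], [0.4, -0.3]]
plate L-top [0.5732 0.2086 0.0071] [[-0.3, 0.5], [0.4, -0.3]]
plate L-bot [0.5801 0.3735 0.0029] [[-0.5, 0.9], [0.8, -0.5]]
bolt1 [0.5594 0.2245 0.0092] [[-0.1, 0.1], [0.1, -0.1]]
bolt2 [0.5662 0.3564 0.0108] [[-0.2, 0.4], [0.4, -0.2]]
upper-left corner of board [0.5289 0.2224 0.0859] [[0.8, -1.4], [-1.3, 0.8]]
low-top corner [0.4453 0.2128 0.0405] [[-0.2, 0.4], [0.3, -0.2]]
low-bottom [0.4553 0.3767 0.0246] [[-1.1, 2.1], [2.0, -1.3]]
scene [0.90661754 0.84397116 1.34164312]
side [0.35696753 1.42701871 0.92182518]
```

Candidate check:
- **Tube:** the grey dumbbell at scene (291,212) is the only loose tube. The short dark tubes inside the stands are fixed.
- **Rack:** the white stand at (350,300). The red ones at (420,262), (335,402) and (428,367) are excluded.

The crops confirm both. The collar comes out near (0.512,-0.03) and the tube lies nearly along y. The rack's high edge faces +x.

I'll move over the tube, turning the wrist +238° so that joint 6 can later go ±90°.

Request:
move_arm:
  commands:
    - [[0.2,0.4,0],[0,0,1],1]
    - [[0.2,0.4,0],[0,0,1],1]
    - [[0.2,0.4,0],[0,0,1],1]
    - [[0.2,0.4,0],[0,0,1],1]
    - [[0.2,0.4,0],[0,0,1],1]

```text
clock: 0.75
tcp_pos: [0.2944, -0.4351, 0.2502]
orientation: [-0.0, 0.836, 0.549, 0.0]
wrist_force: [0.1, -0.1, -0.6]
finger_gap: 0.0852
```

Request:
move_arm:
  commands:
    - [[0.2,0.4,0],[0,0,1],1]
    - [[0.2,0.4,0],[0,0,1],1]
    - [[0.2,0.4,0],[0,0,1],1]
    - [[0.2,0.4,0],[0,0,1],1]
    - [[0.2,0.4,0],[0,0,1],1]

```text
clock: 1.25
tcp_pos: [0.3344, -0.3551, 0.2503]
orientation: [0.0, 0.598, 0.802, 0.0]
wrist_force: [0.1, 0.6, 0.3]
finger_gap: 0.0853
```

```bash
python3 - <<'E'
from h import *
s=env.get_state(); print(s["clock"],s["joint_pos"].round(3),s["tcp_pos"].round(4),s["orientation"].round(4))
E
```

```text
1.25 [-0.98   0.144 -0.171  1.255  0.     0.302] [ 0.3344 -0.3551  0.2503] [0.000e+00 5.979e-01 8.016e-01 1.000e-04]
```

Request:
move_arm:
  commands:
    - [[0.22,0.4,0],[0,0,1],1]
    - [[0.22,0.4,0],[0,0,1],1]
    - [[0.22,0.4,0],[0,0,1],1]
    - [[0.22,0.4,0],[0,0,1],1]
    - [[0.22,0.4,0],[0,0,1],1]

```text
clock: 1.75
tcp_pos: [0.3784, -0.2751, 0.2503]
orientation: [-0.0, 0.288, 0.958, 0.0]
wrist_force: [0.2, -0.2, 1.0]
finger_gap: 0.0854
```

Request:
move_arm:
  commands:
    - [[0.22,0.4,0],[0,0,1],1]
    - [[0.22,0.4,0],[0,0,1],1]
    - [[0.22,0.4,0],[0,0,1],1]
    - [[0.22,0.4,0],[0,0,1],1]
    - [[0.22,0.4,0],[0,0,1],1]

```text
clock: 2.25
tcp_pos: [0.4224, -0.1951, 0.2503]
orientation: [-0.0, -0.057, 0.998, 0.0]
wrist_force: [0.3, -0.4, -0.4]
finger_gap: 0.0856
```

Request:
move_arm:
  commands:
    - [[0.22,0.4,0],[0,0,1],1]
    - [[0.22,0.4,0],[0,0,1],1]
    - [[0.22,0.4,0],[0,0,1],1]
    - [[0.22,0.4,0],[0,0,1],1]
    - [[0.22,0.4,0],[0,0,1],1]

```text
clock: 2.75
tcp_pos: [0.4664, -0.1151, 0.2503]
orientation: [-0.0, -0.395, 0.919, 0.0]
wrist_force: [0.5, 0.7, 0.8]
finger_gap: 0.0855
```

Request:
move_arm:
  commands:
    - [[0.22,0.4,0],[0,0,1],1]
    - [[0.22,0.4,0],[0,0,1],1]
    - [[0.22,0.4,0],[0,0,1],1]
    - [[0.22,0.4,0],[0,0,1],1]
    - [[0.22,0.4,0],[0,0,0.7],1]

```text
clock: 3.25
tcp_pos: [0.5104, -0.0351, 0.2503]
orientation: [-0.0, -0.67, 0.742, 0.0]
wrist_force: [0.2, 0.2, 0.1]
finger_gap: 0.0857
```

```bash
python3 - <<'E'
from h import *
import pickle
w=cam("wrist")
s=env.get_state(); print(s["clock"],s["joint_pos"].round(3),s["tcp_pos"].round(4),s["orientation"].round(4))
pickle.dump(w,open("w1.pkl","wb")); cv2.imwrite("pics/w1.png",w[0][:,:,::-1])
E
```

```text
3.3 [-0.223  0.192 -0.114  1.264  0.002 -1.695] [ 0.5114 -0.0333  0.2502] [ 8.000e-04 -6.716e-01  7.409e-01  3.000e-04]
```

View pics/w1.png

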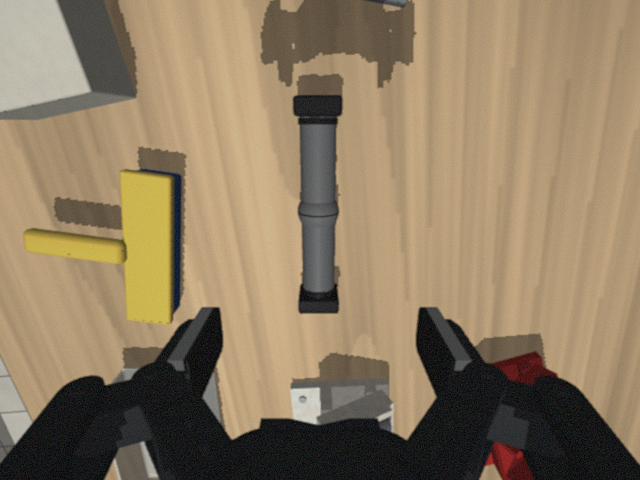

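The wrist view shows the tube upright in the image: collar at (318,210), far cap near (318,105) and near cap near (318,299). The white stand is at the bottom, around (345,400).

```bash
python3 - <<'E'
from h import *
import pickle
f,K,T=pickle.load(open("w1.pkl","rb"))
print(plane(K,T,(318,210),.0225))
# tube edges
hsv=cv2.cvtColor(f,cv2.COLOR_RGB2HSV)
for v in [100,104,130,150,170,190,200,210,220,240,260,280,300]:
    row=hsv[v,270:370].astype(int); m=np.where(row[:,1]<70)[0]+270
    print(v,m.min() if len(m) else None,m.max() if len(m) else None)
for uv in [(318,105),(318,160),(319,250),(318.5,299)]: print(uv,plane(K,T,uv,.0225).round(4))
crop(f,260,80,120,250,2.4,"w1c.png")
# project rack prelim
E
```

```text
[ 0.51120734 -0.03105478  0.0225    ]
100 294 340
104 294 341
130 300 335
150 300 335
170 301 334
190 301 335
200 301 335
210 298 338
220 300 335
240 302 334
260 303 333
280 303 334
300 299 335
(318, 105) [ 0.5005 -0.134   0.0225]
(318, 160) [ 0.5058 -0.0826  0.0225]
(319, 250) [0.5148 0.0141 0.0225]
(318.5, 299) [0.5216 0.0744 0.0225]
```

View pics/w1c.png

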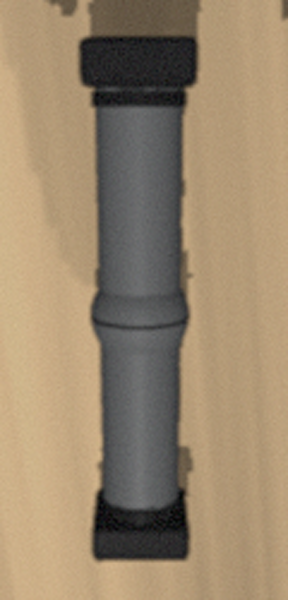

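Request:
move_arm:
  commands:
    - [[0.02,0.1,-0.9],[0,0,0],1]
    - [[0,0,-0.9],[0,0,0],1]
    - [[0,0,-0.9],[0,0,0],1]
    - [[0,0,-0.9],[0,0,0],1]
    - [[0,0,-0.9],[0,0,0],1]

```text
clock: 3.8
tcp_pos: [0.5107, -0.032, 0.0691]
orientation: [0.0, -0.668, 0.745, -0.0]
wrist_force: [-0.3, -0.0, -0.5]
finger_gap: 0.0856
```

Request:
move_arm:
  commands:
    - [[0,0,-0.5],[0,0,0],1]
    - [[0,0,-0.4],[0,0,0],1]
    - [[0,0,-0.25],[0,0,0],1]
    - [[0,0,0],[0,0,0],1]

```text
clock: 4.2
tcp_pos: [0.5098, -0.0318, 0.0231]
orientation: [-0.001, -0.668, 0.744, 0.001]
wrist_force: [-0.0, 0.2, 0.1]
finger_gap: 0.0854
```

Request:
move_arm:
  commands:
    - [[0,0,0],[0,0,0],-1]
    - [[0,0,0],[0,0,0],-1]
    - [[0,0,0],[0,0,0],-1]
    - [[0,0,0],[0,0,0],-1]
    - [[0,0,0],[0,0,0],-1]
  newtons: 40

```text
clock: 4.7
tcp_pos: [0.5119, -0.032, 0.0257]
orientation: [0.001, -0.668, 0.744, -0.001]
wrist_force: [-0.9, -0.8, 5.8]
finger_gap: 0.0422
```

Request:
move_arm:
  commands:
    - [[0,0,0.2],[0,0,0],-1]
    - [[0,0,0.3],[0,0,0],-1]
    - [[0,0,0.5],[0,0,0],-1]
    - [[0,0,0.5],[0,0,0],-1]
    - [[0,0,0.5],[0,0,0],-1]

```text
clock: 5.2
tcp_pos: [0.5099, -0.0316, 0.105]
orientation: [-0.001, -0.668, 0.744, 0.001]
wrist_force: [0.5, -1.0, -8.3]
finger_gap: 0.042
```

```bash
python3 - <<'E'
from h import *
s=env.get_state(); print(s["clock"],s["tcp_pos"].round(4),s["wrist_force"].round(1),s["ft_torque"].round(2),s["finger_gap"])
f,K,T=cam("side"); crop(f,250,120,200,160,4,"s2.png")
E
```

```text
5.2 [ 0.5099 -0.0316  0.105 ] [ 0.5 -1.  -8.3] [ 0.07 -0.08 -0.02] 0.04199274904790943
```

View pics/s2.png

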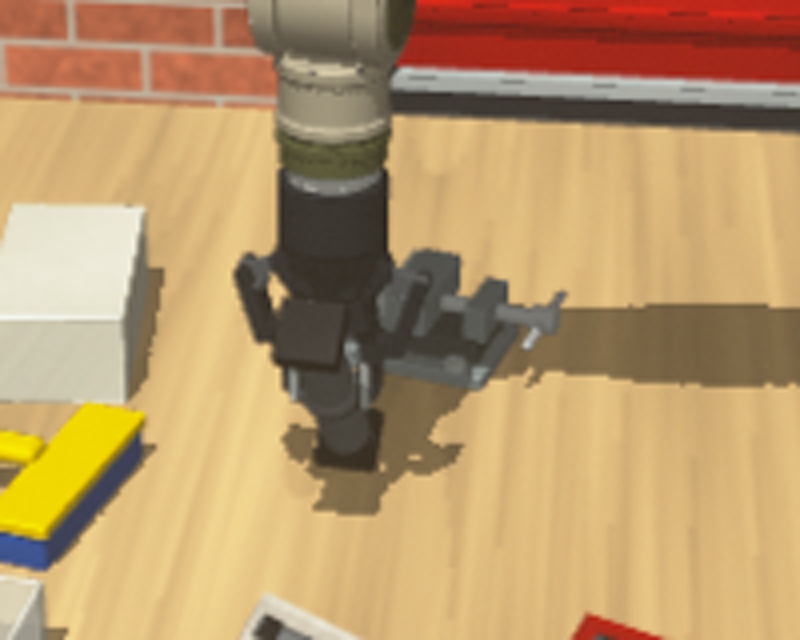

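The side view shows the light end tipped up toward the camera (+y), with its cap at crop (312,335). The heavy end is low on the -y side, with its cap at crop (350,440). I'll fit the rack with a wireframe overlay on the first images.

```bash
cat > ov.py <<'E'
from h import *
import pickle,sys
def segs(x,y,yaw,z=.094):
    c,s=np.cos(yaw),np.sin(yaw); t=np.radians(25)
    X=np.array([c*np.cos(t),s*np.cos(t),np.sin(t)]);Y=np.array([-s,c,0]);Z=np.cross(X,Y)
    P=lambda a,b,d: np.array([x,y,z])+X*a/1e3+Y*b/1e3+Z*d/1e3
    L=[]
    for b in (-28,28):
        L+= [((P(-27,b,-18)),P(-112,b,-18),(0,255,0)),(P(-27,b,8),P(-112,b,8),(255,0,0)),(P(-27,b,-18),P(-27,b,8),(255,0,0))]
        B=b*36/28
        L+= [(P(-27,B,8),P(-112,B,8),(255,0,255))]
    L+=[(P(-27,-28,-18),P(-27,28,-18),(0,255,0)),(P(-112,-28,-18),P(-112,28,-18),(0,255,0)),(P(-112,-28,0),P(-112,28,0),(0,0,255))]
    return L
def draw(name,K,T,f,x0,y0,w,h,k,par,base=None):
    im=cv2.resize(np.ascontiguousarray(f[y0:y0+h,x0:x0+w,::-1]),None,fx=k,fy=k,interpolation=cv2.INTER_CUBIC)
    g=lambda P: tuple(int(round(v)) for v in ((proj(K,T,P)[0]-[x0,y0]+.5)*k-.5))
    for a,b,c in segs(*par): cv2.line(im,g(a),g(b),c[::-1],1,cv2.LINE_AA)
    cv2.imwrite("pics/"+name,im)
if __name__=="__main__":
    o=pickle.load(open("v0.pkl","rb")); p=[float(v) for v in sys.argv[2:5]]; p[2]=np.radians(p[2])
    a=[];
    f,K,T=o["scene"]; draw("a.png",K,T,f,308,255,90,90,5.5,p)
    f,K,T=o["side"]; draw("b.png",K,T,f,280,262,75,85,6,p)
    A=cv2.imread("pics/a.png");B=cv2.imread("pics/b.png")
    H=min(len(A),len(B)); im=np.hstack([A[:H],B[:H]]); im=cv2.resize(im,None,fx=min(1,800/im.shape[1]),fy=min(1,800/im.shape[1])); cv2.imwrite("pics/"+sys.argv[1],im)
E
python3 ov.py ov1.png .557 .29 -2.7
```

```text
(no output)
```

View pics/ov1.png

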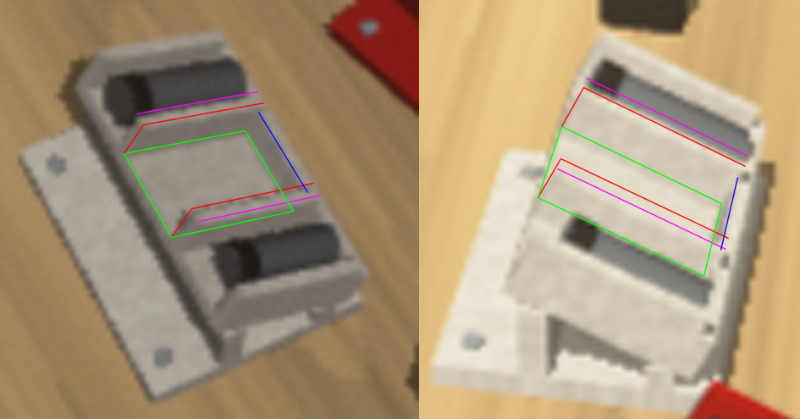

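```bash
python3 - <<'E'
from ov import *
o=pickle.load(open("v0.pkl","rb"))
f,K,T=o["scene"]; crop(f,318,258,75,75,8,"ra.png"); draw("rb.png",K,T,f,318,258,75,75,8,(.557,.290,np.radians(-2.7)))
E
```

```text
(no output)
```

View pics/ra.png

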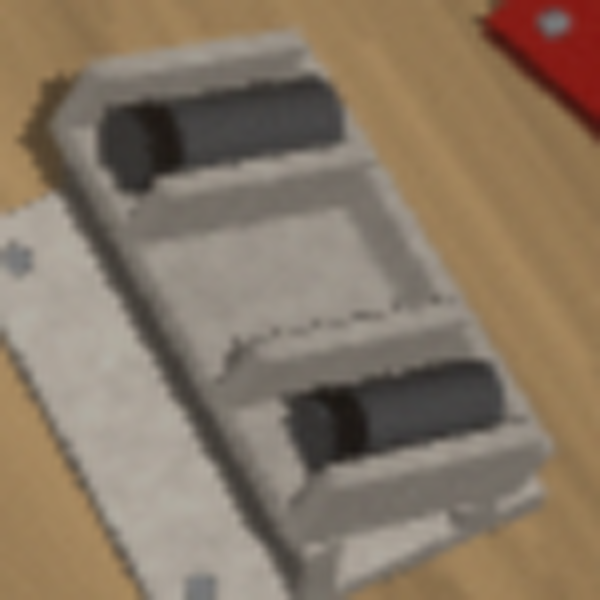

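View pics/rb.png

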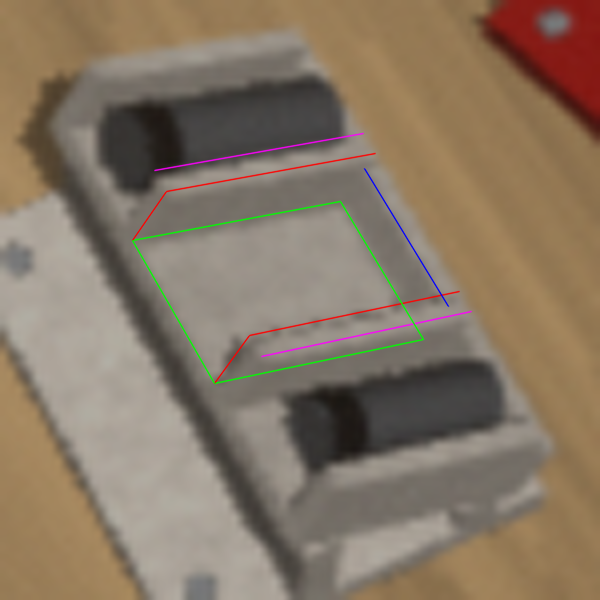

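```bash
python3 - <<'E'
from ov import *
o=pickle.load(open("v0.pkl","rb"))
p=(.557,.292,np.radians(-2.7))
f,K,T=o["side"]; crop(f,285,265,70,75,7,"rc.png"); draw("rd.png",K,T,f,285,265,70,75,7,p)
f,K,T=o["scene"];draw("re.png",K,T,f,318,258,75,75,7,p)
cv2.imwrite("pics/rf.png",np.hstack([cv2.imread("pics/rc.png"),cv2.imread("pics/rd.png")])[:, :980][:,:]) 
im=np.hstack([cv2.imread("pics/rc.png"),cv2.imread("pics/rd.png")]); cv2.imwrite("pics/rf.png",cv2.resize(im,None,fx=.8,fy=.8))
E
```

```text
(no output)
```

View pics/rf.png

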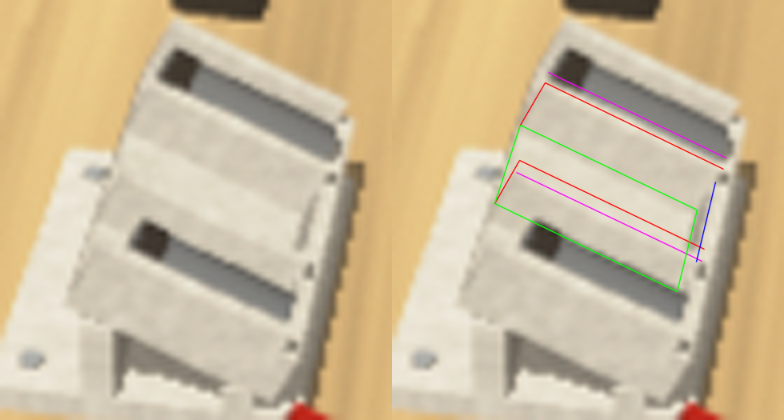

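View pics/re.png

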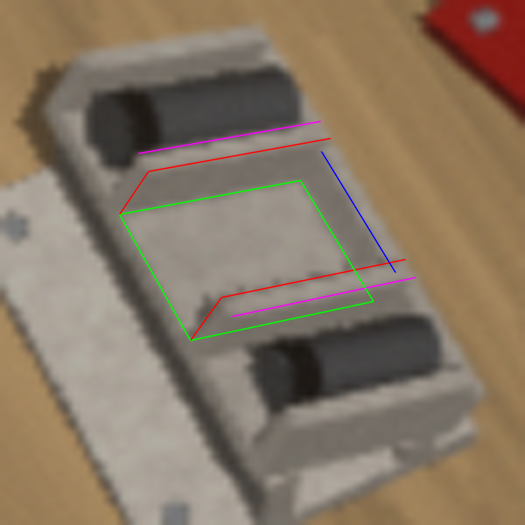

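The overlay fits both views to about 2 mm. The seat is near (0.557, 0.292, 0.094), with the rack at -2.7°. The heavy end (-y) has to face -x, so the tool turns -87°. I'll lift, turn and carry.

Request:
move_arm:
  commands:
    - [[0,0,0.8],[0,0,0],-1]
    - [[0,0,0.9],[0,0,-0.5],-1]
    - [[0,0.2,0.9],[0,0,-0.9],-1]
    - [[0,0.4,0.9],[0,0,-1],-1]
    - [[0.1,0.6,0.7],[0,0,-1],-1]

```text
clock: 5.75
tcp_pos: [0.5142, 0.0159, 0.2739]
orientation: [-0.0, -0.471, 0.882, -0.0]
wrist_force: [1.1, 0.2, -7.3]
finger_gap: 0.0421
```

Request:
move_arm:
  commands:
    - [[0.1,0.7,0.2],[0,0,-1],-1]
    - [[0.1,0.7,0],[0,0,-1],-1]
    - [[0.1,0.7,0],[0,0,-1],-1]
    - [[0.1,0.7,0],[0,0,-1],-1]
    - [[0.1,0.7,0],[0,0,-1],-1]

```text
clock: 6.25
tcp_pos: [0.5341, 0.1573, 0.2793]
orientation: [-0.001, -0.142, 0.99, 0.0]
wrist_force: [-0.1, -0.5, -6.7]
finger_gap: 0.0417
```

Request:
move_arm:
  commands:
    - [[0.1,0.7,0],[0,0,-1],-1]
    - [[0.1,0.7,0],[0,0,-1],-1]
    - [[0.1,0.7,0],[0,0,-0.5],-1]
    - [[0.1,0.7,0],[0,0,0],-1]
    - [[0.0,0.6,0],[0,0,0],-1]

```text
clock: 6.75
tcp_pos: [0.5505, 0.2934, 0.2788]
orientation: [-0.001, 0.029, 1.0, -0.0]
wrist_force: [1.0, -0.6, -7.4]
finger_gap: 0.0418
```

```bash
python3 - <<'E'
from h import *
s=env.get_state(); print(s["clock"],s["joint_pos"].round(3),s["tcp_pos"].round(4),s["orientation"].round(4),s["wrist_force"].round(1),s["finger_gap"])
o={}
for n in ["scene","side","wrist"]:
    o[n]=cam(n)
import pickle; pickle.dump(o,open("v3.pkl","wb"))
crop(o["scene"][0],230,150,200,200,3,"s3.png");crop(o["side"][0],220,130,200,200,3,"d3.png");cv2.imwrite("pics/w3.png",o["wrist"][0][:,:,::-1])
E
```

```text
6.75 [0.361 0.41  0.255 1.418 0.    0.42 ] [0.5505 0.2934 0.2788] [-1.100e-03  2.920e-02  9.996e-01 -4.000e-04] [ 1.  -0.6 -7.4] 0.04180677527087574
```

View pics/s3.png

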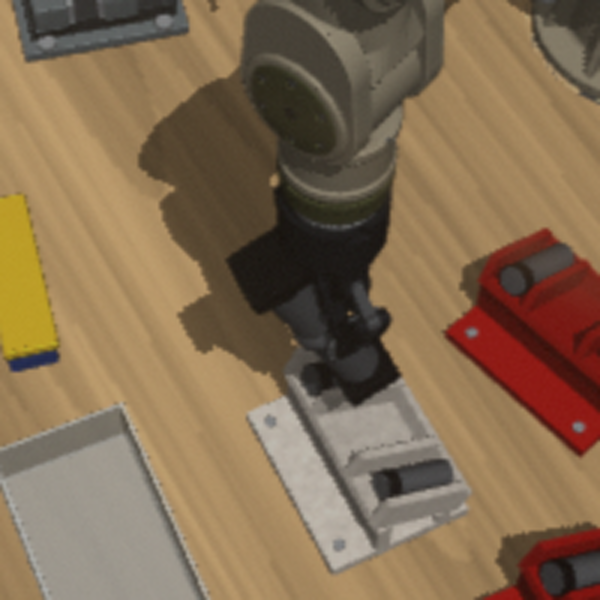

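View pics/d3.png

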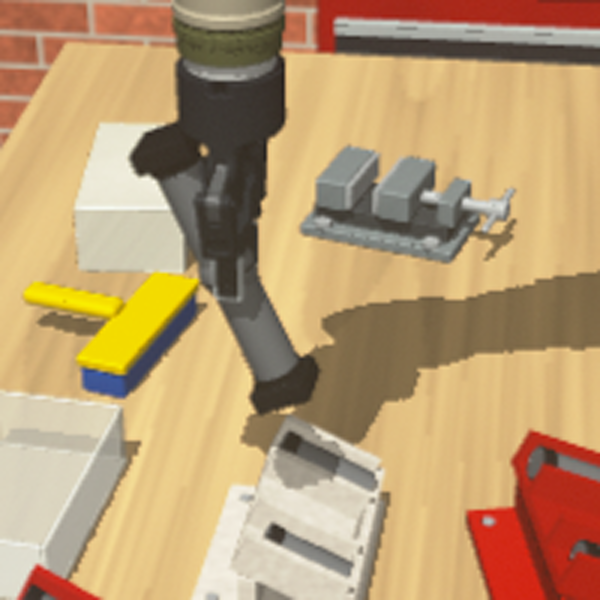

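View pics/w3.png

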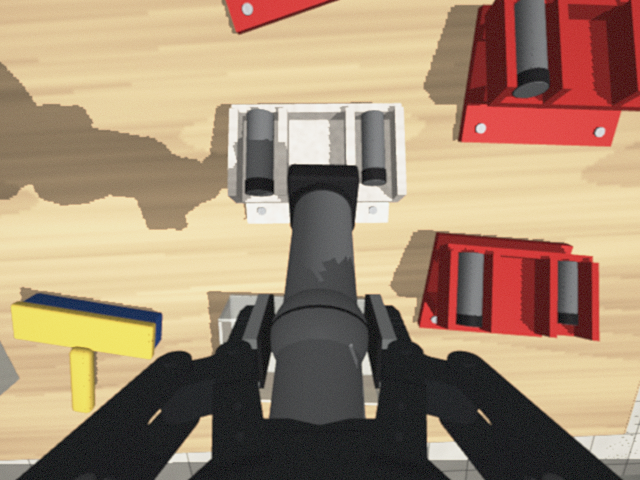

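```bash
python3 - <<'E'
from h import *
import pickle
o=pickle.load(open("v3.pkl","rb")); c0=np.array([.5505,.2934,.2788]); yaw=np.radians(176.7)
for n,x0,y0,k in [("side",220,130,3),("wrist",0,0,1),("scene",230,150,3)]:
    f,K,T=o[n]
    for th in (45,50,55,60,65):
        t=np.radians(th); d=np.array([np.cos(yaw)*np.cos(t),np.sin(yaw)*np.cos(t),-np.sin(t)])
        print(n,th,((proj(K,T,[c0+d*.103,c0,c0-d*.103])-[x0,y0])*k).round().tolist())
E
```

```text
side 45 [[335.0, 349.0], [236.0, 255.0], [134.0, 157.0]]
side 50 [[326.0, 355.0], [236.0, 255.0], [142.0, 150.0]]
side 55 [[316.0, 361.0], [236.0, 255.0], [152.0, 144.0]]
side 60 [[306.0, 365.0], [236.0, 255.0], [162.0, 138.0]]
side 65 [[296.0, 369.0], [236.0, 255.0], [173.0, 134.0]]
wrist 45 [[317.0, 146.0], [316.0, 335.0], [314.0, 696.0]]
wrist 50 [[317.0, 157.0], [316.0, 335.0], [314.0, 720.0]]
wrist 55 [[317.0, 168.0], [316.0, 335.0], [313.0, 742.0]]
wrist 60 [[317.0, 180.0], [316.0, 335.0], [313.0, 763.0]]
wrist 65 [[317.0, 191.0], [316.0, 335.0], [312.0, 782.0]]
scene 45 [[408.0, 328.0], [327.0, 313.0], [235.0, 296.0]]
scene 50 [[400.0, 335.0], [327.0, 313.0], [243.0, 288.0]]
scene 55 [[391.0, 342.0], [327.0, 313.0], [253.0, 280.0]]
scene 60 [[382.0, 349.0], [327.0, 313.0], [263.0, 272.0]]
scene 65 [[373.0, 356.0], [327.0, 313.0], [273.0, 264.0]]
```

```bash
python3 - <<'E'
from h import *
import pickle
o=pickle.load(open("v3.pkl","rb"))
crop(o["side"][0],255,165,80,110,5.4,"z1.png");crop(o["scene"][0],300,220,80,75,7.5,"z2.png")
E
```

```text
(no output)
```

View pics/z1.png

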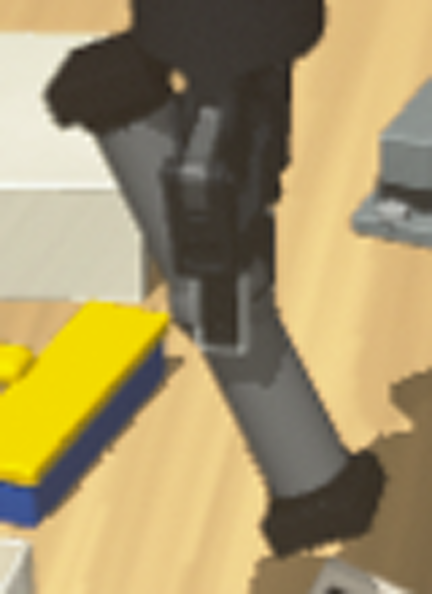

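View pics/z2.png

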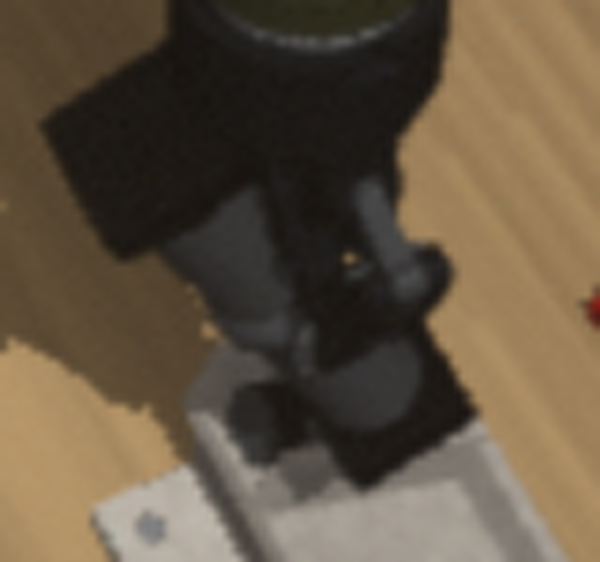

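```bash
cat > fit.py <<'E'
from h import *
import pickle
from scipy.optimize import minimize
def hulls(C,yaw,th):
    d=np.array([np.cos(yaw)*np.cos(th),np.sin(yaw)*np.cos(th),-np.sin(th)]); s=np.array([-np.sin(yaw),np.cos(yaw),0]); n=np.cross(s,d)
    if n[2]<0:n=-n
    cap=lambda g:[C+g*d*a+s*b+n*c for a in(.094,.112) for b in(-.0225,.0225) for c in(-.0225,.0225)]
    ph=np.linspace(0,2*np.pi,24)
    ring=lambda a,r:[C+d*a+r*(np.cos(p)*s+np.sin(p)*n) for p in ph]
    return [cap(1),cap(-1),ring(-.094,.018)+ring(.094,.018),ring(-.013,.018)+ring(.013,.018)+ring(0,.022)]
def render(K,T,hs,k=4,shape=(480,640)):
    m=np.zeros((shape[0]*1,shape[1]*1),np.uint8)
    for h in hs:
        p=proj(K,T,np.array(h)); cv2.fillConvexPoly(m,cv2.convexHull((p*16).round().astype(np.int32)),255,cv2.LINE_AA,4)
    return m/255.
E
python3 - <<'E'
from fit import *
o=pickle.load(open("v3.pkl","rb")); tcp=np.array([.5505,.2934,.2788]); yaw=np.radians(176.7)
rois={"side":(288,229,332,272),"wrist":(284,150,361,285)}
M={}
for n,(a,b,c,d) in rois.items():
    f=o[n][0][b:d,a:c]; hsv=cv2.cvtColor(f,cv2.COLOR_RGB2HSV); g=f.astype(int)
    m=((hsv[:,:,1]<60)|(hsv[:,:,2]<60))&(hsv[:,:,2]<(115 if n=="wrist" else 110))
    if n=="wrist": pass
    M[n]=m.astype(float); print(n,m.sum(),m.size)
    cv2.imwrite(f"pics/m_{n}.png",cv2.resize(m.astype(np.uint8)*255,None,fx=4,fy=4))
def cost(p,v=0):
    C=tcp+np.array(p[:3])/1e3; e=0; r=[]
    for n,(a,b,c,d) in rois.items():
        f,K,T=o[n]; R_=render(K,T,hulls(C,yaw,np.radians(p[3])))[b:d,a:c]
        q=np.abs(R_-M[n]).mean(); r.append(q); e+=q
    return r if v else e
best=None
for th in (60,64,68):
  for dz in (0,-8):
    r=minimize(cost,[3,0,dz,th],method="Nelder-Mead",options=dict(initial_simplex=np.array([[3,0,dz,th],[9,0,dz,th],[3,4,dz,th],[3,0,dz-5,th],[3,0,dz,th+4]])))
    print(r.x.round(1),r.fun,cost(r.x,1))
E
```

```text
side 329 1892
wrist 7931 10395
[10.9  1.6 -6.1 63.3] 0.29352046072520305 [np.float64(0.24776354516436594), np.float64(0.04575691556083713)]
[10.5  1.3 -4.1 63.4] 0.29584221473414357 [np.float64(0.24497160386353273), np.float64(0.050870610870610865)]
[11.3  1.5 -6.2 63.1] 0.2934869179055225 [np.float64(0.2479107076234299), np.float64(0.04557621028209263)]
[ 8.5  1.7 -5.2 65. ] 0.2925808932922476 [np.float64(0.24474567839820918), np.float64(0.04783521489403842)]
[ 6.3  2.  -4.7 66.3] 0.29384170675552346 [np.float64(0.24472080586991668), np.float64(0.04912090088560677)]
[ 4.3  2.5 -6.2 67.8] 0.2950226737002843 [np.float64(0.2509886829996269), np.float64(0.04403399070065737)]
```

View pics/m_wrist.png

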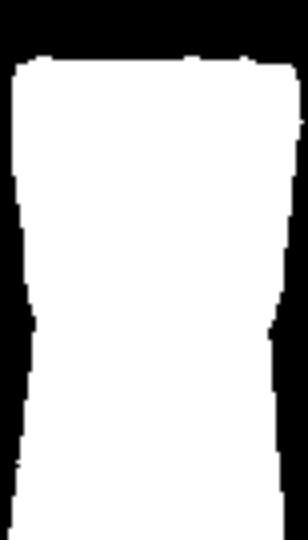

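View pics/m_side.png

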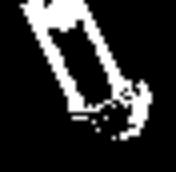

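```bash
cat > fit2.py <<'E'
from fit import *
def mask(f): 
    g=f.astype(int); return ((g[:,:,0]-g[:,:,2])<26)&(g.max(2)<125)
def fit(o,tcp,yaw,rois,starts):
    M={n:mask(o[n][0][b:d,a:c]).astype(float) for n,(a,b,c,d) in rois.items()}
    for n in M: cv2.imwrite(f"pics/m_{n}.png",cv2.resize((M[n]*255).astype(np.uint8),None,fx=4,fy=4))
    def cost(p,v=0):
        C=tcp+np.array(p[:3])/1e3; r=[]
        for n,(a,b,c,d) in rois.items():
            f,K,T=o[n]; R_=render(K,T,hulls(C,yaw,np.radians(p[3])))[b:d,a:c]
            r.append(np.abs(R_-M[n]).mean())
        return r if v else sum(r)
    for s in starts:
        s=np.array(s,float); S=np.vstack([s,s+np.diag([6,4,-5,4.])])
        r=minimize(cost,s,method="Nelder-Mead",options=dict(initial_simplex=S,maxfev=400)); print(r.x.round(1),np.round(cost(r.x,1),3))
E
python3 - <<'E'
from fit2 import *
o=pickle.load(open("v3.pkl","rb"))
fit(o,np.array([.5505,.2934,.2788]),np.radians(176.7),{"side":(288,229,332,272),"wrist":(284,150,361,285)},[(3,0,0,62),(3,0,-8,66),(6,0,-5,64)])
E
```

```text
[ 8.2  1.9 -6.7 65.3] [0.077 0.043]
[ 5.7  2.2 -5.8 66.9] [0.076 0.044]
[ 7.2  2.1 -6.3 65.9] [0.077 0.043]
```

View pics/m_side.png

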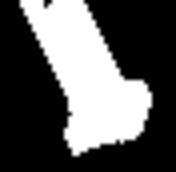

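```bash
python3 - <<'E'
from ov import *
o=pickle.load(open("v3.pkl","rb"))
f,K,T=o["wrist"]; draw("re3.png",K,T,f,220,90,195,135,4,(.557,.292,np.radians(-2.7)))
E
```

```text
(no output)
```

View pics/re3.png

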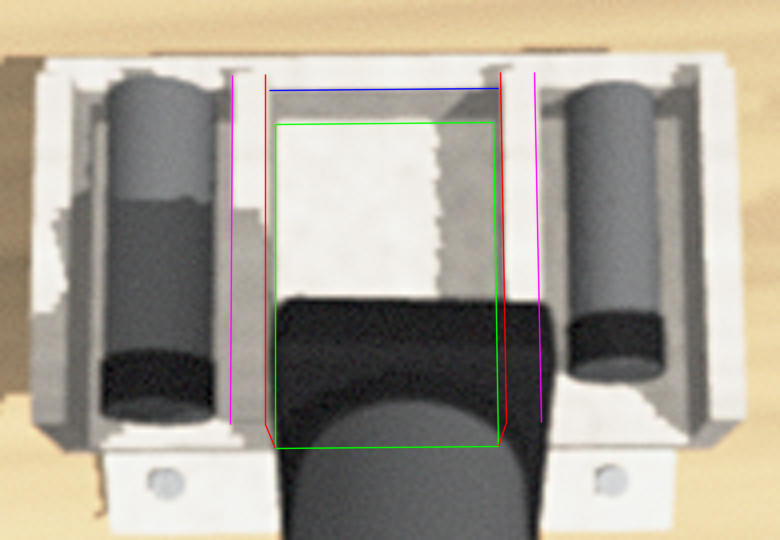

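The fit puts the tube hanging at about 66°, heavy end toward the robot (downslope), with the collar about 6 mm below and beyond the TCP. The wrist overlay confirms the stall pose to 1-2 mm. I'll tilt the tool so the gripper's top leans to +x, bringing the tube nearer to the slope angle.

Request:
move_arm:
  commands:
    - [[0,-0.03,0],[0,0.6,0.25],-1]
    - [[0,0,0],[0,0.8,0],-1]
    - [[0,0,0],[0,0.9,0],-1]
    - [[0,0,0],[0,0.7,0],-1]

```text
clock: 7.3
tcp_pos: [0.5516, 0.2899, 0.2802]
orientation: [-0.209, 0.012, 0.978, -0.003]
wrist_force: [1.0, 0.8, -9.1]
finger_gap: 0.0418
```

```bash
python3 - <<'E'
from h import *
s=env.get_state(); print(s["clock"],s["joint_pos"].round(3),s["tcp_pos"].round(4),s["orientation"].round(4),s["wrist_force"].round(1),s["finger_gap"])
E
```

```text
7.3 [0.3   0.797 0.833 2.012 0.12  0.3  ] [0.5516 0.2899 0.2802] [-0.2092  0.012   0.9778 -0.0032] [ 1.   0.8 -9.1] 0.04183533069943945
```

Request:
move_arm:
  commands:
    - [[-0.06,0.02,-0.6],[0,0,0],-1]
    - [[-0.06,0.02,-0.8],[0,0,0],-1]
    - [[-0.06,0,-0.8],[0,0,0],-1]
    - [[-0.06,0,-0.7],[0,0,0],-1]
    - [[-0.06,0,-0.3],[0,0,0],-1]

```text
clock: 7.8
tcp_pos: [0.5385, 0.2912, 0.1484]
orientation: [-0.209, 0.012, 0.978, -0.004]
wrist_force: [-0.6, 0.0, -6.7]
finger_gap: 0.0417
```

```bash
cat > look.py <<'E'
import sys
from h import *
import pickle
s=env.get_state(); print(s["clock"],s["joint_pos"].round(3),s["tcp_pos"].round(4),s["orientation"].round(4),s["wrist_force"].round(1),s["ft_torque"].round(2),s["finger_gap"])
o={n:cam(n) for n in ("scene","side","wrist")}; o["s"]=s
t=sys.argv[1]; pickle.dump(o,open(f"v{t}.pkl","wb"))
crop(o["scene"][0],270,200,130,130,4.5,f"s{t}.png");crop(o["side"][0],250,190,130,130,4.5,f"d{t}.png");cv2.imwrite(f"pics/w{t}.png",o["wrist"][0][:,:,::-1])
E
python3 look.py 4
```

```text
7.8 [0.308 0.767 0.456 1.665 0.122 0.308] [0.5385 0.2912 0.1484] [-0.2093  0.0121  0.9778 -0.0041] [-0.6  0.  -6.7] [-0.07 -1.13  0.03] 0.04172568085449803
```

View pics/d4.png

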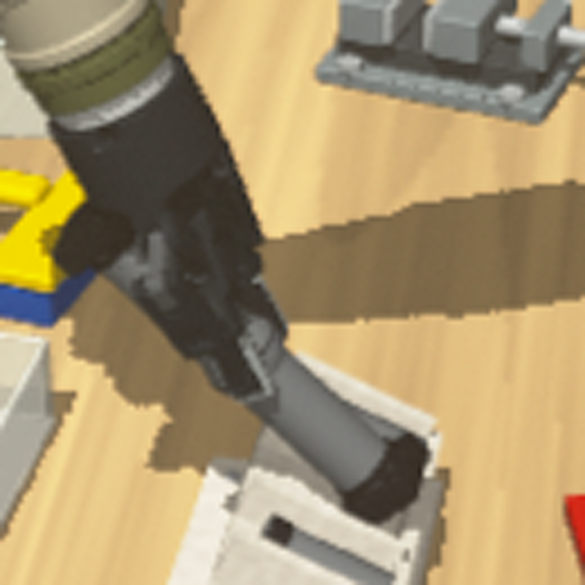

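View pics/s4.png

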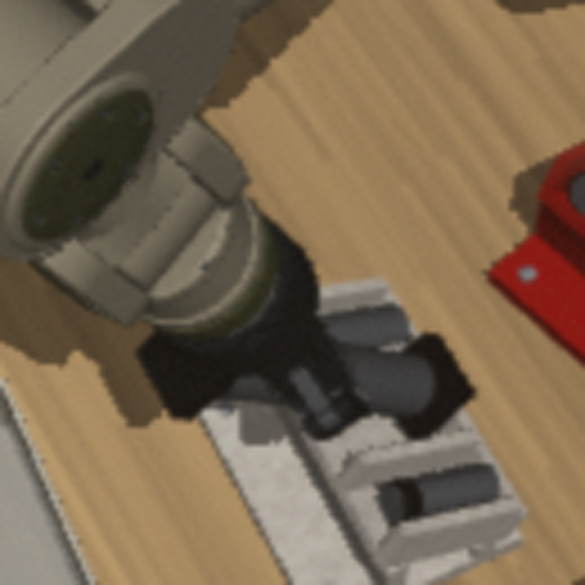

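View pics/w4.png

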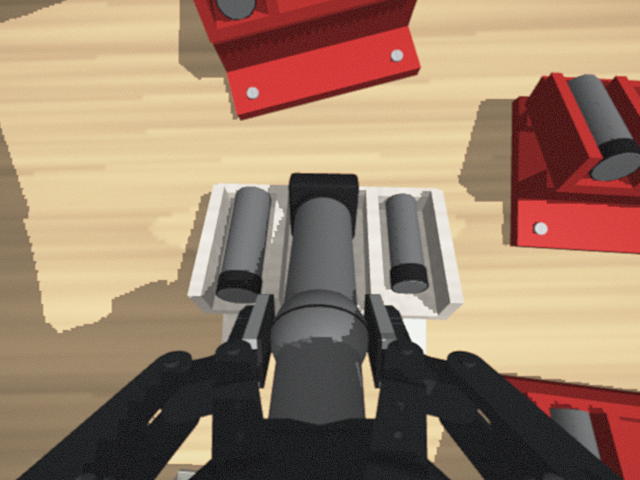

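Request:
move_arm:
  commands:
    - [[0.2,0,0.1],[0,0.6,0],-1]
    - [[0.2,0,0],[0,0.6,0],-1]
    - [[0,0,0],[0,0,0],-1]

```text
clock: 8.25
tcp_pos: [0.5574, 0.2914, 0.1505]
orientation: [-0.291, 0.012, 0.957, -0.005]
wrist_force: [0.7, -0.9, -11.0]
finger_gap: 0.0415
```

```bash
python3 look.py 5; python3 - <<'E'
from ov import *; from fit2 import *
o=pickle.load(open("v5.pkl","rb")); s=o["s"]
q=s["orientation"]; M=R.from_quat([q[1],q[2],q[3],q[0]]).as_matrix(); print(M.round(3))
yaw=np.arctan2(M[1,0],M[0,0]); print("yaw",np.degrees(yaw),"tilt",np.degrees(np.arcsin(-M[0,2])))
f,K,T=o["wrist"]; draw("re5.png",K,T,f,180,130,300,225,2.6,(.557,.292,np.radians(-2.7)))
fit(o,s["tcp_pos"],yaw,{"wrist":(288,150,361,285),"side":(300,255,350,310)},[(3,0,-8,32),(3,0,-5,28)])
E
```

```text
8.25 [0.284 0.98  0.798 1.961 0.155 0.264] [0.5574 0.2914 0.1505] [-0.2914  0.0123  0.9565 -0.0049] [  0.7  -0.9 -11. ] [-0.12 -1.83  0.09] 0.04153412878416282
[[-0.83   0.021 -0.557]
 [ 0.026  1.    -0.002]
 [ 0.557 -0.017 -0.83 ]]
yaw 178.17219671718965 tilt 33.88288271519154
[ 3.8  0.4 -9.7 34.1] [0.027 0.126]
[ 2.8  0.5 -9.  35. ] [0.027 0.126]
```

View pics/d5.png

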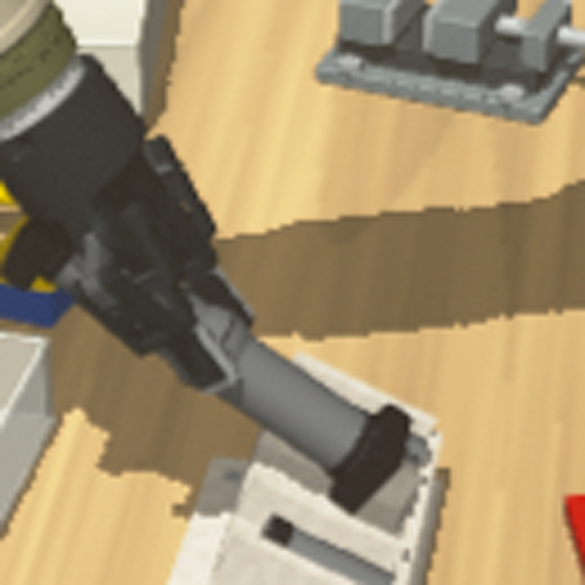

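View pics/re5.png

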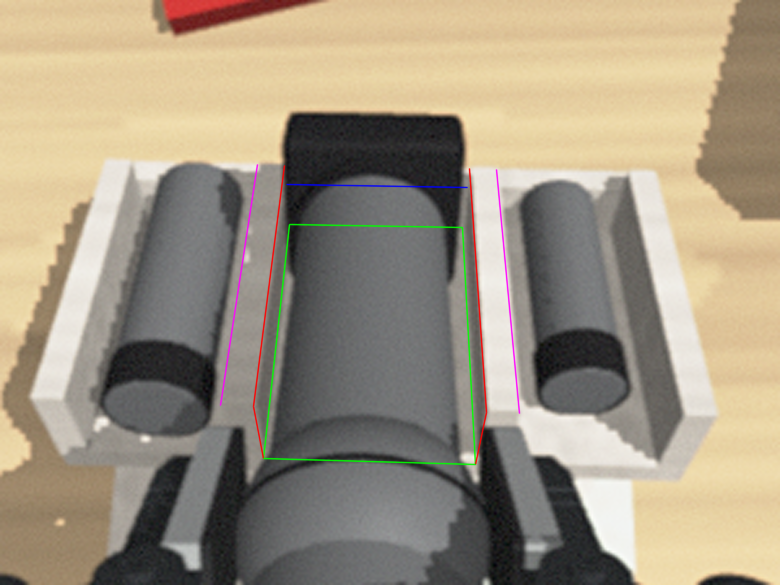

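View pics/m_side.png

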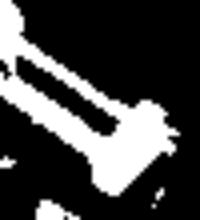

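The tube is now at about 33° and laterally centred in the stall. The collar is about 4 mm upslope of the seat and 47 mm above it. I'll lower gently.

Request:
move_arm:
  commands:
    - [[0,0,-0.25],[0,0,0],-1]
    - [[0,0,-0.25],[0,0,0],-1]

```text
clock: 8.6
tcp_pos: [0.5551, 0.293, 0.1386]
orientation: [-0.286, 0.011, 0.958, -0.003]
wrist_force: [-0.6, 0.6, -7.7]
finger_gap: 0.0417
```

Request:
move_arm:
  commands:
    - [[0,0,-0.1],[0,0,0],-1]
    - [[0,0,-0.1],[0,0,0],-1]

```text
clock: 8.8
tcp_pos: [0.5543, 0.2927, 0.129]
orientation: [-0.289, 0.011, 0.957, -0.004]
wrist_force: [-0.3, -0.1, -3.1]
finger_gap: 0.0412
```

Request:
move_arm:
  commands:
    - [[0,0,-0.1],[0,0,0],-1]
    - [[0,0,-0.1],[0,0,0],-1]

```text
clock: 9.0
tcp_pos: [0.5548, 0.2927, 0.1211]
orientation: [-0.289, 0.011, 0.957, -0.004]
wrist_force: [0.5, -0.2, -2.3]
finger_gap: 0.0416
```

```bash
python3 look.py 6; python3 - <<'E'
from ov import *
o=pickle.load(open("v6.pkl","rb"))
f,K,T=o["wrist"]; draw("re6.png",K,T,f,180,130,300,225,2.6,(.557,.292,np.radians(-2.7)))
E
```

```text
9.0 [0.287 0.976 0.719 1.882 0.156 0.265] [0.5548 0.2927 0.1211] [-0.2888  0.0113  0.9573 -0.0039] [ 0.5 -0.2 -2.3] [ 0.08 -0.69  0.01] 0.04158753336538315
```

View pics/d6.png

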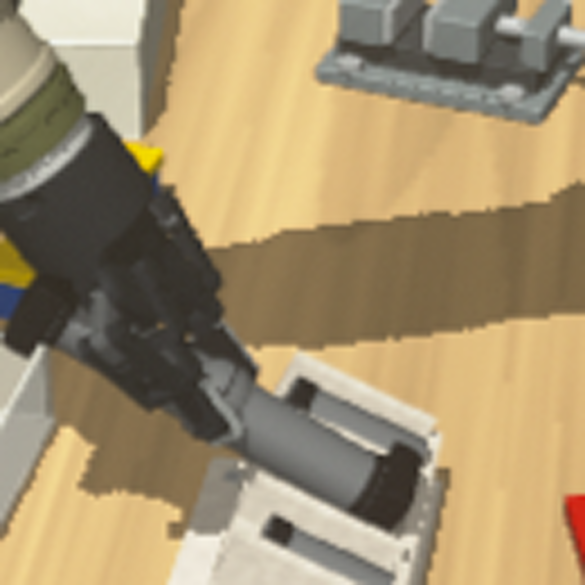

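View pics/re6.png

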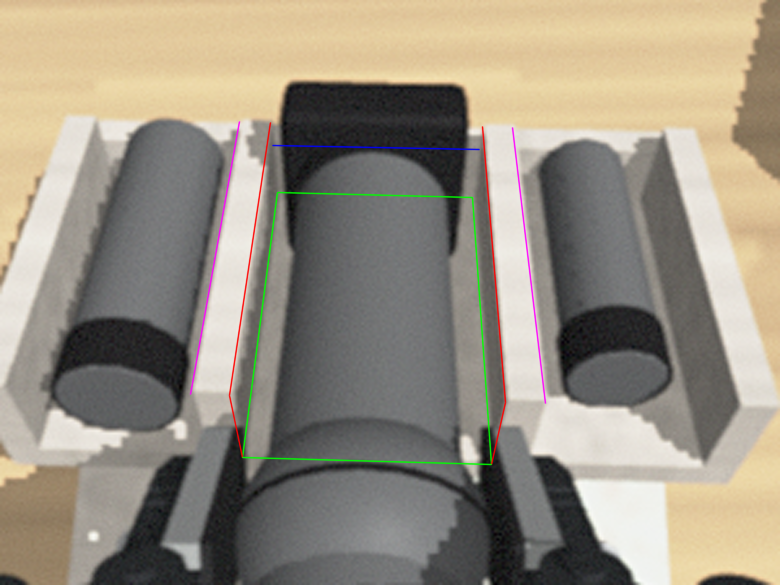

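Request:
move_arm:
  commands:
    - [[0.02,0,-0.1],[0,0,0],-1]
    - [[0.02,0,-0.1],[0,0,0],-1]

```text
clock: 9.35
tcp_pos: [0.5568, 0.2926, 0.1126]
orientation: [-0.289, 0.011, 0.957, -0.004]
wrist_force: [0.8, -0.6, -1.8]
finger_gap: 0.0415
```

Request:
move_arm:
  commands:
    - [[0.02,0,-0.1],[0,0,0],-1]
    - [[0,0,0],[0,0,0],-1]

```text
clock: 9.55
tcp_pos: [0.5573, 0.2925, 0.1078]
orientation: [-0.289, 0.011, 0.957, -0.004]
wrist_force: [0.4, 0.6, -0.5]
finger_gap: 0.0419
```

```bash
python3 look.py 7; python3 - <<'E'
from ov import *
o=pickle.load(open("v7.pkl","rb"))
f,K,T=o["wrist"]; draw("re7.png",K,T,f,180,130,300,225,2.6,(.557,.292,np.radians(-2.7)))
E
```

```text
9.55 [0.286 0.989 0.713 1.864 0.156 0.264] [0.5573 0.2925 0.1078] [-0.2894  0.0115  0.9571 -0.0041] [ 0.4  0.6 -0.5] [ 0.03 -0.34 -0.08] 0.04188098318317748
```

View pics/d7.png

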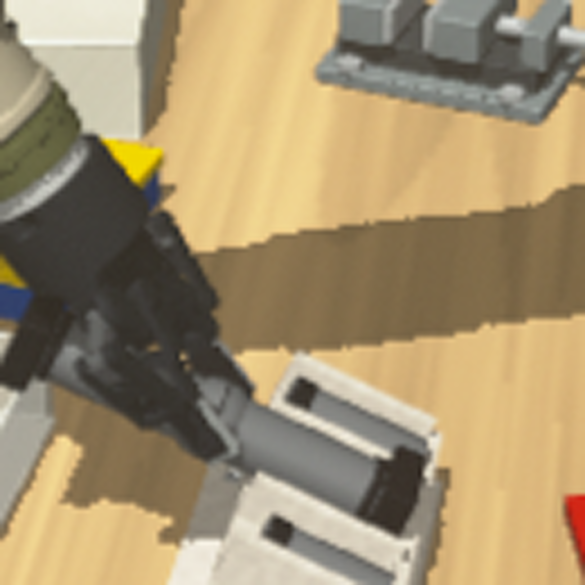

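View pics/re7.png

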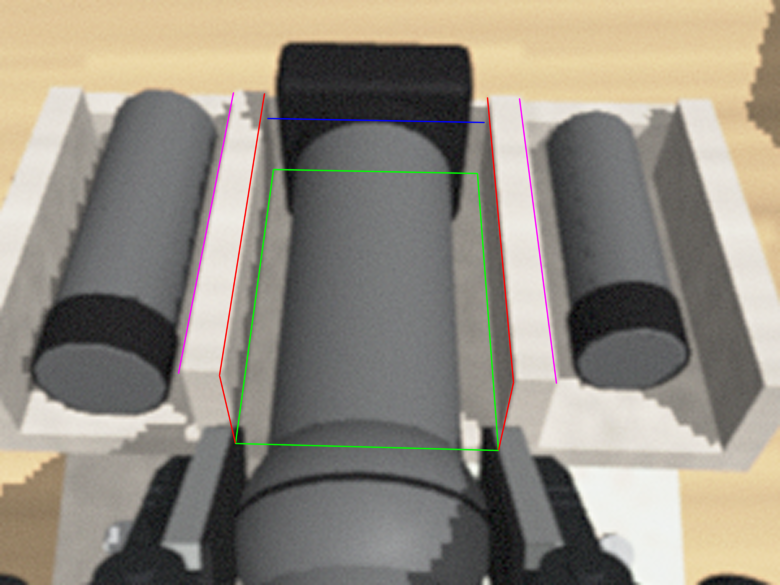

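```bash
cat > f7.py <<'E'
import sys
from fit2 import *
o=pickle.load(open(f"v{sys.argv[1]}.pkl","rb")); s=o["s"]
tcp=s["tcp_pos"]; yaw=np.radians(178)
fit(o,tcp,yaw,{"wrist":(288,135,361,285),"side":(300,270,350,310)},[(3,0,-8,26),(3,0,-5,22)])
# overlay best
E
python3 f7.py 7; python3 - <<'E'
from fit import *
o=pickle.load(open("v7.pkl","rb"));tcp=o["s"]["tcp_pos"]
def ov(n,x0,y0,w,h,k,C,th,name):
    f,K,T=o[n]; im=cv2.resize(np.ascontiguousarray(f[y0:y0+h,x0:x0+w,::-1]),None,fx=k,fy=k,interpolation=cv2.INTER_CUBIC)
    for hh in hulls(C,np.radians(178),np.radians(th)):
        p=cv2.convexHull(((proj(K,T,np.array(hh))-[x0,y0]+.5)*k-.5).round().astype(np.int32)); cv2.polylines(im,[p],True,(0,255,0),1)
    return im
C=tcp+np.array([3.5,0,-9])/1e3
A=np.hstack([ov("side",250,235,105,90,3.8,C,24,""),ov("scene",290,240,105,90,3.8,C,24,"")]); cv2.imwrite("pics/t7.png",A)
E
```

```text
[ 2.5 -0.5 -9.1 25. ] [0.066 0.259]
[ 3.3 -0.7 -6.9 25.2] [0.067 0.262]
```

View pics/t7.png

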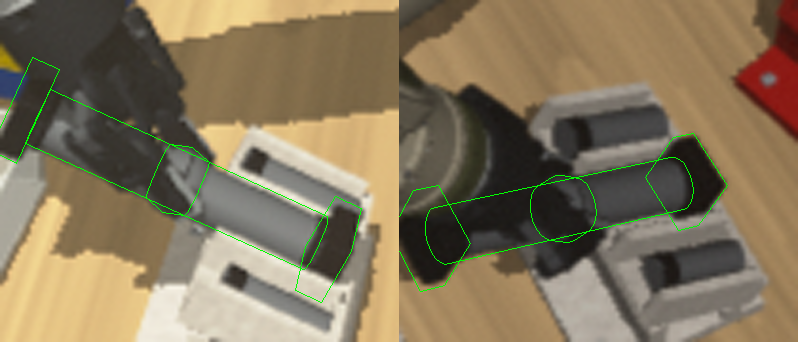

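```bash
python3 - <<'E'
from fit import *
from scipy.optimize import least_squares
o=pickle.load(open("v7.pkl","rb"));tcp=o["s"]["tcp_pos"]
# caps outer hull centroids
obs=[("side",0,(345/3.8+250,238/3.8+235)),("scene",0,(695/3.8-105+290,178/3.8+240))]
def res(p,full=0):
    h=hulls(np.array(tcp)+np.array([p[0],p[1],p[2]])/1e3,np.radians(178),np.radians(p[3])); r=[]
    for n,i,uv in obs:
        f,K,T=o[n]; pr=proj(K,T,np.array(h[i])); c=(pr.max(0)+pr.min(0))/2; r+=list(c-uv)
    return np.array(r+[(p[0]-3)/4,(p[1])/4,(p[2]+9)/4] if not full else r)
r=least_squares(res,[3,0,-9,22]); print(r.x.round(1),res(r.x,1).round(1))
P=tri([(*o["side"][1:],obs[0][2]),(*o["scene"][1:],obs[1][2])]); print("heavy cap centre",P.round(4))
f=o["side"][0]; crop(f,300,265,60,60,10,"z7.png")
f=o["scene"][0]; crop(f,340,255,60,60,10,"z8.png")
E
```

```text
[ -0.8   2.  -10.3  18.8] [-1.7  0.7  0.6 -1.6]
heavy cap centre [0.4582 0.2988 0.0642]
```

View pics/z7.png

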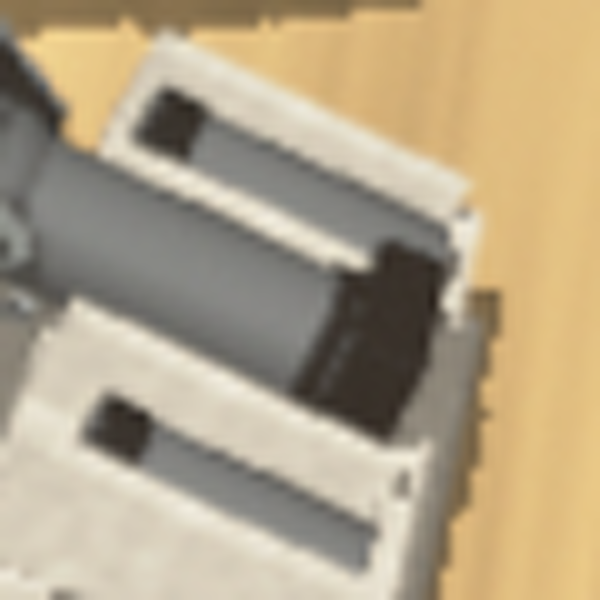

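View pics/z8.png

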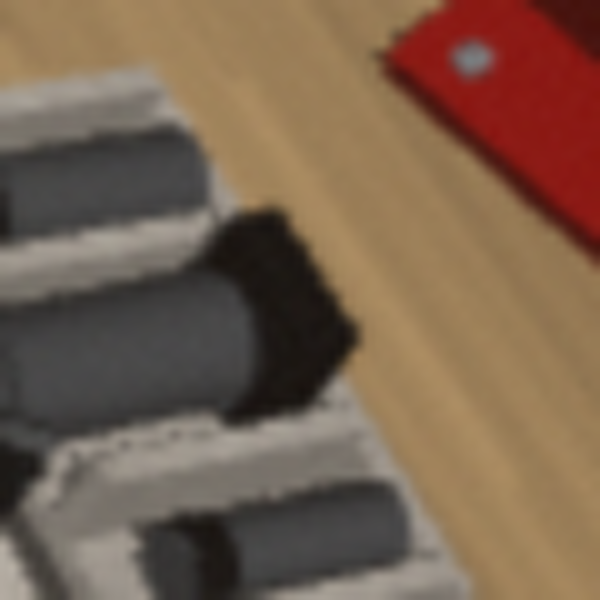

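```bash
cat > home.py <<'E'
import sys
from fit import *
o=pickle.load(open(f"v{sys.argv[1]}.pkl","rb"))
def ov(n,x0,y0,w,h,k,C,th,yaw=177.3):
    f,K,T=o[n]; im=cv2.resize(np.ascontiguousarray(f[y0:y0+h,x0:x0+w,::-1]),None,fx=k,fy=k,interpolation=cv2.INTER_CUBIC)
    for hh in hulls(C,np.radians(yaw),np.radians(th)):
        p=cv2.convexHull(((proj(K,T,np.array(hh))-[x0,y0]+.5)*k-.5).round().astype(np.int32)); cv2.polylines(im,[p],True,(0,255,0),1)
    return im
C=np.array([float(v) for v in sys.argv[2:5]]); th=float(sys.argv[5])
A=np.hstack([ov("side",255,240,100,90,4,C,th),ov("scene",300,240,100,90,4,C,th)]); cv2.imwrite(f"pics/{sys.argv[6]}",A)
E
python3 home.py 7 .557 .292 .094 25 h7a.png; python3 home.py 7 .557 .292 .096 22 h7b.png
```

```text
(no output)
```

View pics/h7a.png

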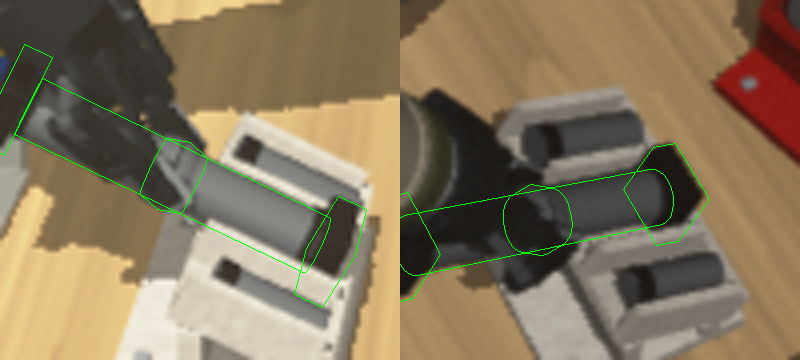

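View pics/h7b.png

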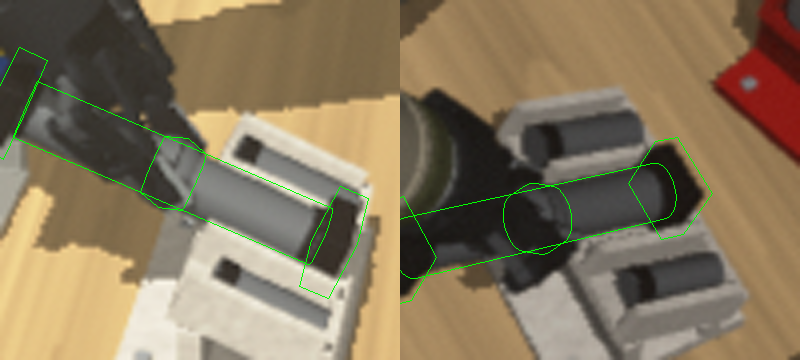

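Request:
move_arm:
  commands:
    - [[0,0,-0.06],[0,0,0],-1]
    - [[0,0,0],[0,0,0],-1]

```text
clock: 9.9
tcp_pos: [0.5575, 0.2925, 0.1059]
orientation: [-0.289, 0.011, 0.957, -0.004]
wrist_force: [1.3, -1.1, 0.0]
finger_gap: 0.0416
```

Request:
move_arm:
  commands:
    - [[0,0,-0.06],[0,0,0],-1]
    - [[0,0,0],[0,0,0],-1]

```text
clock: 10.1
tcp_pos: [0.5575, 0.2925, 0.1034]
orientation: [-0.289, 0.011, 0.957, -0.004]
wrist_force: [1.6, -0.1, 0.9]
finger_gap: 0.0414
```

```bash
python3 look.py 8; python3 home.py 8 .557 .292 .094 25 h8.png
```

```text
10.1 [0.286 0.99  0.705 1.854 0.155 0.264] [0.5575 0.2925 0.1034] [-0.2889  0.0113  0.9573 -0.0041] [ 1.6 -0.1  0.9] [ 0.07 -0.4  -0.03] 0.041443926123640576
```

View pics/h8.png

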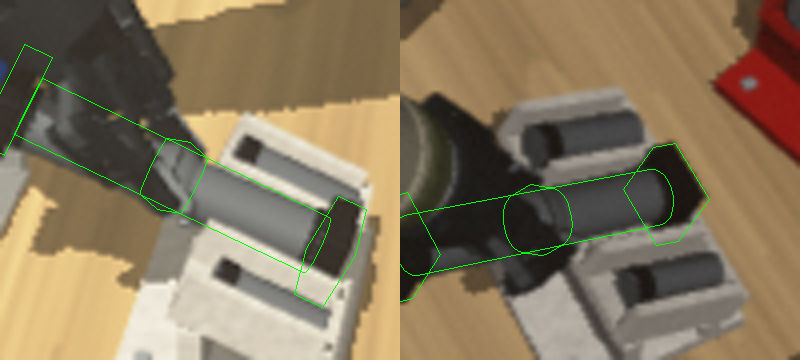

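View pics/w8.png

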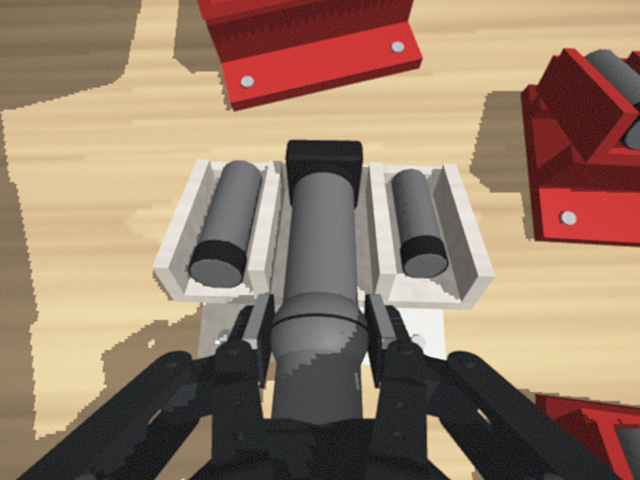

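Request:
move_arm:
  commands:
    - [[-0.05,0,-0.04],[0,0,0],-1]
    - [[0,0,0],[0,0,0],-1]

```text
clock: 10.45
tcp_pos: [0.5567, 0.2926, 0.1026]
orientation: [-0.287, 0.011, 0.958, -0.004]
wrist_force: [5.0, -0.2, 2.9]
finger_gap: 0.0416
```

Request:
move_arm:
  commands:
    - [[0,0,0],[0,0,0],-1]
    - [[0,0,0],[0,0,0],-1]

```text
clock: 10.65
tcp_pos: [0.5568, 0.2925, 0.1026]
orientation: [-0.287, 0.011, 0.958, -0.004]
wrist_force: [6.1, 0.3, 2.6]
finger_gap: 0.0418
```

The tube is against the stop (Fx about 6 N) and its weight is supported. I'll open the gripper partway.

Request:
move_arm:
  commands:
    - [[0.02,0,0],[0,0,0],0.1]
    - [[0,0,0],[0,0,0],0.3]
    - [[0,0,0],[0,0,0],0.5]
    - [[0,0,0],[0,0,0],0.5]
    - [[0,0,0],[0,0,0],0.5]

```text
clock: 11.15
tcp_pos: [0.5559, 0.2926, 0.1018]
orientation: [-0.289, 0.011, 0.957, -0.004]
wrist_force: [0.9, 0.4, -0.1]
finger_gap: 0.0639
```

```bash
python3 look.py 9; python3 home.py 9 .557 .292 .094 25 h9.png
```

```text
11.15 [0.287 0.988 0.696 1.848 0.156 0.264] [0.5559 0.2926 0.1018] [-0.2892  0.0112  0.9572 -0.0042] [ 0.9  0.4 -0.1] [ 0.04 -0.57 -0.  ] 0.06389809298700401
```

View pics/h9.png

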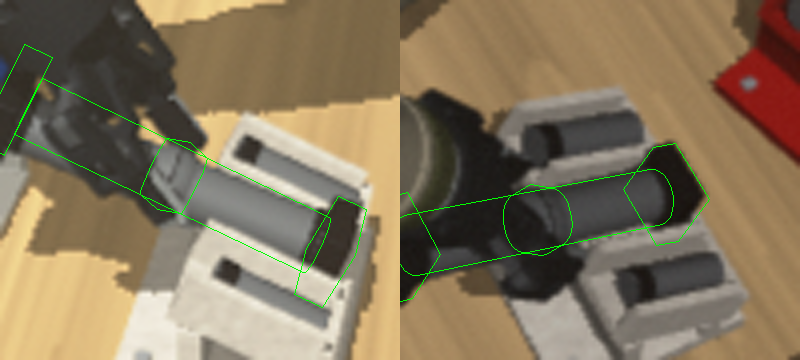

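View pics/w9.png

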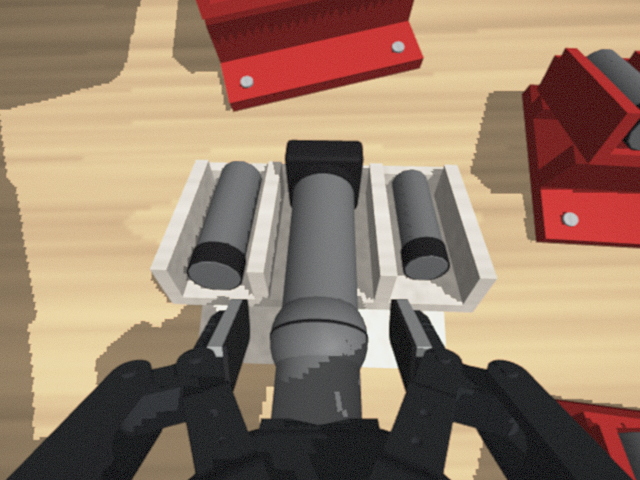

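Released, and the tube stays put with forces near zero. Straight up now.

Request:
move_arm:
  commands:
    - [[0,0,0.2],[0,0,0],0.6]
    - [[0,0,0.3],[0,0,0],0.6]
    - [[0,0,0.5],[0,0,0],0.6]
    - [[0,0,0.7],[0,0,0],0.6]
    - [[0,0,0.8],[0,0,0],0.6]

```text
clock: 11.8
tcp_pos: [0.5558, 0.2925, 0.2036]
orientation: [-0.289, 0.011, 0.957, -0.004]
wrist_force: [0.0, 0.7, -0.8]
finger_gap: 0.0683
```

Request:
move_arm:
  commands:
    - [[-0.3,-0.5,0.8],[0,-0.5,0],0.6]
    - [[-0.3,-0.7,0.8],[0,-0.9,0],0.6]
    - [[-0.3,-0.7,0.5],[0,-0.9,0],0.6]
    - [[-0.3,-0.7,0],[0,-0.9,0],0.6]
    - [[0,-0.5,0],[0,-0.6,0],0.6]

```text
clock: 12.3
tcp_pos: [0.5058, 0.1673, 0.2893]
orientation: [-0.024, 0.012, 1.0, -0.001]
wrist_force: [0.1, -0.1, 0.6]
finger_gap: 0.0679
```

```bash
python3 look.py 10; python3 home.py 10 .557 .292 .094 25 h10.png; python3 - <<'E'
from h import *
f,_,_=cam("side"); cv2.imwrite("pics/side10.png",f[:,:,::-1]); f,_,_=cam("scene"); cv2.imwrite("pics/scene10.png",f[:,:,::-1])
E
```

```text
12.3 [0.165 0.261 0.069 1.426 0.007 0.189] [0.5058 0.1673 0.2893] [-2.390e-02  1.190e-02  9.996e-01 -8.000e-04] [ 0.1 -0.1  0.6] [-0.01 -0.05 -0.02] 0.06792856651082285
```

View pics/h10.png

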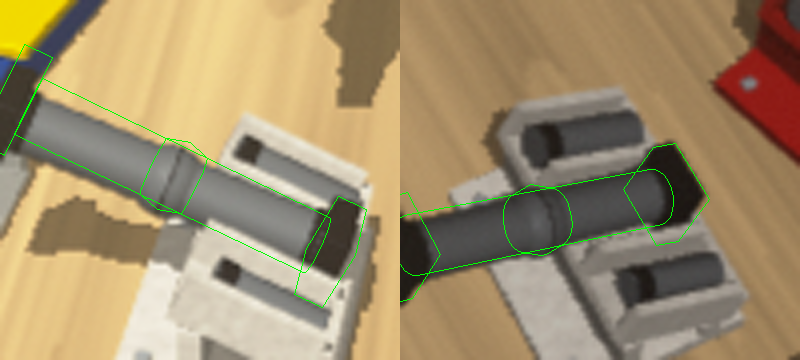

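View pics/side10.png

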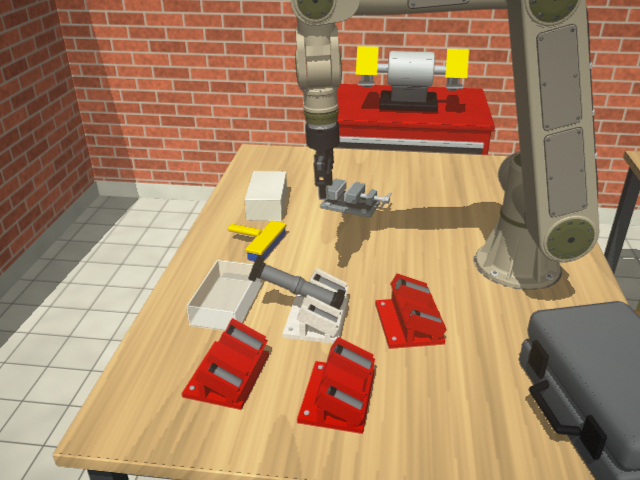

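View pics/scene10.png

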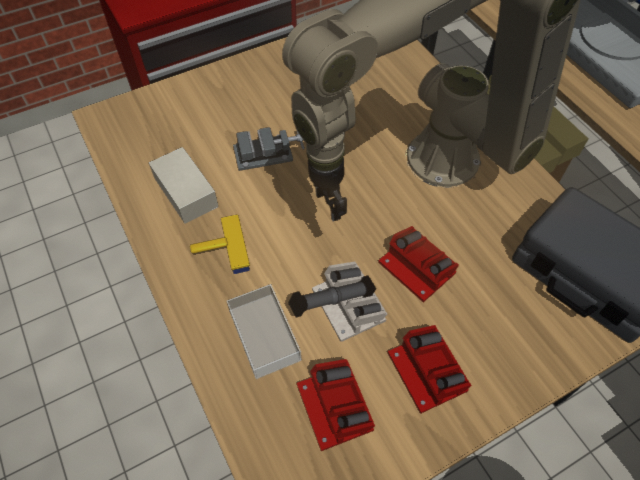

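```bash
for a in ".557 .292 .094 21 k1.png" ".555 .292 .093 18 k2.png"; do set -- $a; python3 home.py 10 $1 $2 $3 $4 $5; done; python3 - <<'E'
from fit import *
o=pickle.load(open("v10.pkl","rb"))
rois={"side":(246,256,303,300),"scene":(286,278,330,318)}
M={}
for n,(a,b,c,d) in rois.items():
    g=o[n][0][b:d,a:c].astype(int); M[n]=(((g[:,:,0]-g[:,:,2])<24)&(g.max(2)<135)).astype(float)
    cv2.imwrite(f"pics/m_{n}.png",cv2.resize((M[n]*255).astype(np.uint8),None,fx=6,fy=6))
def cost(p):
    C=np.array(p[:3])/1e3; e=0
    for n,(a,b,c,d) in rois.items():
        f,K,T=o[n]; e+=np.abs(render(K,T,hulls(C,np.radians(p[4]),np.radians(p[3])))[b:d,a:c]-M[n]).mean()
    return e
for th in (18,22,25):
    s=np.array([557,292,94,th,177.3]); r=minimize(cost,s,method="Nelder-Mead",options=dict(initial_simplex=np.vstack([s,s+np.diag([5,4,-4,3,2.])]),maxfev=500)); print(r.x.round(1),round(r.fun,3))
a=cv2.imread("pics/k1.png");b=cv2.imread("pics/k2.png");cv2.imwrite("pics/k.png",cv2.resize(np.vstack([a,b]),None,fx=.83,fy=.83))
E
```

```text
[556.9 290.9  91.1  21.  178.2] 0.219
[557.7 290.   91.   21.6 179. ] 0.218
[558.8 287.9  88.4  24.1 181.1] 0.216
```

View pics/k.png

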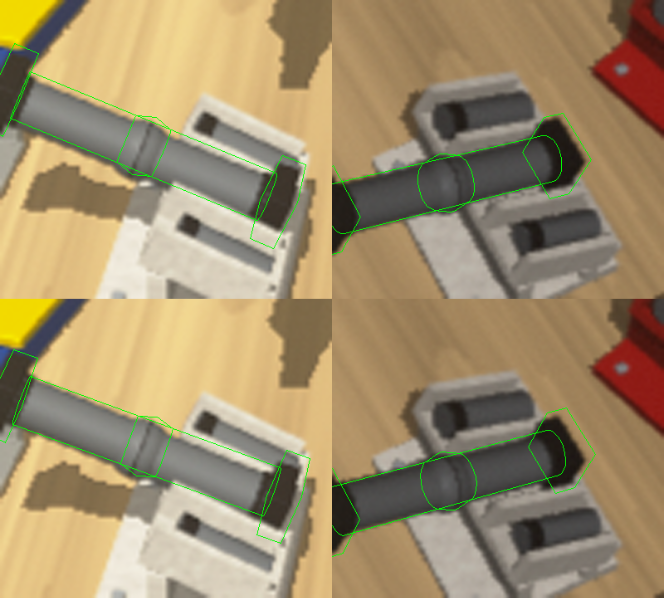

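View pics/m_side.png

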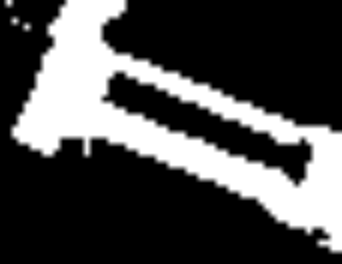

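The tube rests at about 21.5° with its collar near (0.557, 0.291, 0.092). That matches the seat with the cap on the floor against the stop. The brush, carton and tub sit at the same pixels as at the start, and the arm is clear.

Request:
move_arm:
  commands:
    - [[0,0,0],[0,0,0],0.6]
    - [[0,0,0],[0,0,0],0.6]
    - [[0,0,0],[0,0,0],0.6]

```text
clock: 12.85
tcp_pos: [0.5089, 0.169, 0.2851]
orientation: [-0.029, 0.012, 1.0, -0.001]
wrist_force: [0.1, 0.2, 0.2]
finger_gap: 0.0686
```

```bash
python3 - <<'E'
from h import *
import pickle
o=pickle.load(open("v0.pkl","rb")); p=pickle.load(open("v10.pkl","rb"))
for n,r in (("side",(185,165,290,330)),("scene",(145,140,300,380))):
    f=cam(n)[0]; a,b,c,d=r
    for k,src in (("start",o),("prev",p)): print(n,k,(np.abs(f.astype(int)-src[n][0])[b:d,a:c].max(2)>40).sum())
for n,r in (("side",(225,165,290,215)),("side",(185,270,240,330)),("scene",(145,140,220,225)),("scene",(188,212,252,275)),("scene",(225,285,285,380))):
    f=cam(n)[0]; a,b,c,d=r; print(n,r,(np.abs(f.astype(int)-o[n][0])[b:d,a:c].max(2)>40).sum())
print(job.hand_in())
E
```

```text
side start 1023
side prev 0
scene start 1771
scene prev 134
side (225, 165, 290, 215) 0
side (185, 270, 240, 330) 0
scene (145, 140, 220, 225) 0
scene (188, 212, 252, 275) 0
scene (225, 285, 285, 380) 0
the job is handed in; nothing more can be done
None
```

The tube is lying in the middle stall of the white stand, heavy end down against the stop. It has been released and the job is handed in, at about 13 s of the 48 s allowed.

I gripped the tube across its collar and lifted it. The end towards -y sank to about 66°, so that was the heavy end. I turned it to face down the slope and tilted the gripper until the tube hung at about 33°. Then I lowered it until the floor carried its weight, pushed it against the stop with about 6 N, let go and withdrew straight up.

**Last checks:**
- **Tube position:** the collar is near (0.557, 0.291, 0.092), matching the seat estimate to within a few mm.
- **Tube angle:** it lies at about 21.5°, not the stall's 25°. That fits the 45 mm cap resting on the floor. The fit was loose (21 to 24°) because the rack hides part of the tube.
- **Steady after release:** the side view did not change between the withdrawal and the hand-in. In the scene view, 134 pixels changed in a region the arm's shadow may have crossed; I did not trace them.
- **Other objects:** image patches around the carton, tub and brush show no change from the start.
- **Robot:** the gripper is well clear of everything and the wrist force is near zero.

One reading disagreed: the gripper showed 42 mm on the 44 mm collar, which hung about 6 mm off the grasp point. I allowed for that when placing the tube.

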